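# Seal the carton and stack the tip cases on it

### The job

Make up the delivery: take the sanding pad off the carton and lay it flat, the same way up, on the cork mat, then with the burnisher rub down the white tape, sliding the nib slowly and without gaps along its middle from the black dot to 2 cm short of the other end, and lay the burnisher back down on the cork mat. Stack all the closed coloured cases that are there in one column, lids up, on the middle of the carton, centred and square with it, the largest at the bottom and each next one smaller. Leave everything else on the bench alone.

Things in the scene. Friction and masses are not known exactly. Their poses are not given: they have to be found in the camera images.
- carton: Closed cardboard carton, 200 x 150 x 60 mm high, fixed to the bench. Origin at the centre of its underside; x along its 200 mm length, z up. A strip of white paper tape, 24 mm wide, runs along the middle of its top over the whole length; a black dot (16 mm) on the tape, 20 mm from the -x end, marks the starting end.
- mat: Square cork tool mat, 200 x 200 x 3 mm thick, fixed to the bench. Origin at the centre of its underside, x and y along its sides.
- burnisher: Burnisher, a stylus lying on the mat: dark wooden handle of 110 x 20 x 22 mm high (x from -60 to +50 mm of the origin), then a brass ferrule and a round brass nib of 12 mm diameter on the handle's mid-axis. Origin on the underside of the handle, near its middle and the centre of mass; x points to the nib; its mid-axis lies 11 mm above the origin in its own z. The nib is sprung: it gives up to 10 mm along the axis with about 0.25 N per mm. 132 g.
- nib_tip (a point): Tip of the burnisher's nib: 95 mm from the burnisher's origin along x, 11 mm in z, when the spring is not pressed.
- pad: Grey sanding pad (rigid grip block with dark rubber layer), 90 x 50 x 30 mm high, lying on top of the carton across the tape. Origin at the centre of its underside, x along its 90 mm. 90 g.
- seam0 (a point): Point on the middle of the tape, on the carton's top face, -80 mm from the carton's centre along its x (at the black dot: the start).
- seam1 (a point): Point on the middle of the tape, on the carton's top face, -40 mm from the carton's centre along its x.
- seam2 (a point): Point on the middle of the tape, on the carton's top face, 0 mm from the carton's centre along its x.
- seam3 (a point): Point on the middle of the tape, on the carton's top face, 40 mm from the carton's centre along its x.
- seam4 (a point): Point on the middle of the tape, on the carton's top face, 80 mm from the carton's centre along its x (the far end of the rub).
- case_blue: Closed blue plastic case of cue tips with steel end latches, 108 x 66 x 42 mm high, 0.15 to 0.6 kg; the largest. May be absent. Origin at the centre of its underside, x along its length, z up.
- case_green: Closed green plastic case of cue tips with steel end latches, 98 x 60 x 40 mm high, 0.15 to 0.6 kg; the second largest. May be absent. Origin at the centre of its underside, x along its length, z up.
- case_yellow: Closed yellow plastic case of cue tips with steel end latches, 88 x 54 x 38 mm high, 0.15 to 0.6 kg; the third in size. May be absent. Origin at the centre of its underside, x along its length, z up.
- case_white: Closed white plastic case of cue tips with steel end latches, 78 x 48 x 36 mm high, 0.15 to 0.6 kg; the smallest. May be absent. Origin at the centre of its underside, x along its length, z up.
- gauge: Bystander: steel radius gauge, flat, 112 mm long. Origin at the centre of its underside.
- chalk_box: Bystander: green chalk box 75 x 50 x 45 mm. Origin at the centre of its underside.
- tip_blank: Bystander: black composite tip blank, a disc 60 mm across and 22 mm thick. Origin at the centre of its underside.
- tape_roll: Bystander: roll of paper tape, 90 mm across, 25 mm high. Origin at the centre of its underside.
- glue: Bystander: orange glue bottle, 50 mm across, 110 mm high. Origin at the centre of its underside.
- polish: Bystander: amber polish jar, 70 mm across, 90 mm high. Origin at the centre of its underside.
Mind the look-alikes: they are no part of the job. Several things have the shape of the case_green; the one meant has the colours described above.

How it is judged:
By the outcome, as a careful person would: the job done as asked, in the order asked, and still so for the second after the job is handed in, with the robot touching nothing.
Of case_blue, case_green, case_yellow, case_white only 2 to 4 are there at a start; the rules pass over those that are not, and their reading is None.
At some moment in a run one of case_blue, case_green, case_yellow, case_white may be knocked a few centimetres aside while the robot is not near it.
It also fails if it takes over 210 s, if anything falls off the work surface, if the arm or the gripper's body presses on something with over 40 N, if the wrist force passes 120 N, or if a joint passes its speed limit or range.

### The arm

A 6-joint arm with a two-finger parallel gripper is mounted at the origin on the work surface. World frame = base frame: x ahead of the robot, y to its left, z up, the work surface at z = 0. Lengths are in m, angles in rad, forces in N, time in s.
With the tool pointing down it reaches from about 0.4 to 0.825 m from the base axis. Payload 7 kg.
Tool frame: the origin (TCP) lies at the centre of the arm's flange, where the gripper is bolted on; the fingertips stand 178 mm ahead of it and the grasp point (between the pads) lies 159 mm ahead of it; z points along the fingers, y is the direction in which the jaws open and shut (so a half turn about z gives the same grasp; the last joint's range is limited). The gripper opens to 88 mm and grips with 3 to 60 N. Pads are 19 mm wide; open, the fingers measure 130 mm over their backs; the gripper's body (78 mm by 193 mm) begins 47 mm behind the grasp point.
Start: joints at [-1.014, 0.359, 0.012, 0, -1.224, -0.288], TCP at [0.179, -0.651, 0.405] pointing down, gripper open.
Joint ranges: [-3.07, 3.07], [-1.43, 2.12], [-1.02, 1.25], [-3.03, 1.67], [-3.05, -0], [-3.03, 3.03]. Speed limits (rad/s): [2.39, 2.39, 3.01, 3.14, 3.14, 3.14].

### API

Orientations are given as [roll, pitch, yaw] about the fixed x, y, z axes, in that order (R = Rz(yaw) Ry(pitch) Rx(roll)).
In Python, from station import * gives the robot as it stands.
- The arm moves only by the tool send_rows, never from a script. Its argument "motion" is a list of rows, each an object with "offset": the shift along the tool's x, y, z in cm, a list of three; "turn": the turn about the tool's z in degrees. In form: [{"offset": [x, y, z], "turn": turn}, ...]. A call has 1 to 8 rows; each row is the pose to reach, as a shift and turn from the pose commanded when the call began, along the tool's axes at that moment; what a row does not reach only later rows make up. A row lasts 1/10 s, in which the tool goes at most 50 mm and 8.59 degrees, less where a joint would pass 70% of its speed; a pose out of reach is approached as far as the arm can. A call with a gripper value outside its range is refused whole. "hand" is the opening, from -1 (shut) to 1 (fully open), set as the call begins (left out, the last holds). The fingers move at their own pace and stop on an object; "squeeze" is the grip in N (left out, the last holds). Time passes only in rows, so rows that repeat a pose let the fingers close. It gives the time, the measured TCP pose, the force and the opening at its end, in the units of the state.
- get_state(): the state, without advancing time (a new reading comes with each control period).
- grab_frame(name): name is "side" or "top" or "wrist"; returns a dict with "frame" (400x640x3 uint8, blue, green, red), "range_z" (400x640 float32, m along the optical axis (not along the pixel's ray), 0 where there is no reading), "vertical_fov" (degrees; the focal length in pixels is half the picture's height over the tangent of half this angle, whatever the lens; pixels are square), "cx", "cy" (the principal point, pixels), "k1" (the pictures are not rectified: a ray, as slopes to the right and down, at radius r is drawn at 1 + k1 r^2 times it, then the intrinsics apply), "cam_to_world" (4x4, takes a point from camera to world coordinates). Camera axes: x right, y up, looking along -z (the intrinsics and any distortion apply to the point x, -y, -z); pixel columns grow to the right and rows downward; lengths in m; the calibration is good to about 2 mm. A picture is of the moment at which its call begins.
- job_done(): hands the job in, once; it reports no verdict.
The state is a dict: "t": time; "q": joint angles; "qd": joint speeds; "joint_efforts": joint torques, N m; "eef_pos": TCP position; "ee_rot": TCP orientation; "force": force on the tool from outside, world axes, zero at the start; "moment": the same for the moment, N m; "width": finger opening in m.
Only numpy, scipy, OpenCV 4.12 (cv2) and the standard library are available. Lean on these libraries where they do the work, as an engineer would, in place of code of your own. Each camera call takes 0.05 s, during which the arm holds its last target. There are 200 camera calls.

## Working session

There is one attempt and no reset: what is moved stays moved. The work goes in short steps, Python scripts to look and compute and a tool call to move; the robot and the scene stay as the last step left them, time stands still between calls to the robot, and variables do not carry over. Pictures are saved under pics/ and viewed, about 12 in all and at most 16, crops included, and the job is handed in when it is done.

Besides the shell and the picture viewer there is one more tool, called as name(argument=value, ...), one argument or row to a line, values as JSON. send_rows: Moves the arm, as the interface text tells. Its arguments: {"type":"object","properties":{"motion":{"type":"array"},"hand":{"type":"number"},"squeeze":{"type":"number"}},"required":["motion"]}

```bash
ls; mkdir -p pics; cat > h.py <<'E'
from station import *
import numpy as np, cv2, pickle
from scipy.spatial.transform import Rotation as R
def grab(n,save=None):
    f=grab_frame(n); pickle.dump(f,open(f'{n}.pkl','wb'))
    if save: cv2.imwrite('pics/'+save,f['frame'])
    return f
def load(n): return pickle.load(open(f'{n}.pkl','rb'))
def K(f):
    fo=200/np.tan(np.radians(f['vertical_fov'])/2)
    return np.array([[fo,0,f['cx']],[0,fo,f['cy']],[0,0,1]]),np.array([f['k1'],0,0,0,0.])
def rays(f,px):
    k,d=K(f); p=cv2.undistortPoints(np.array(px,float).reshape(-1,1,2),k,d,None,None).reshape(-1,2)
    return np.c_[p[:,0],-p[:,1],-np.ones(len(p))]
def onplane(f,px,z):
    T=np.array(f['cam_to_world']); r=rays(f,px)@T[:3,:3].T; o=T[:3,3]
    return o+r*((z-o[2])/r[:,2])[:,None]
def cloud(f):
    v,u=np.mgrid[0:400,0:640]; r=rays(f,np.c_[u.ravel(),v.ravel()])
    T=np.array(f['cam_to_world']); P=(r*f['range_z'].reshape(-1,1))@T[:3,:3].T+T[:3,3]
    P[f['range_z'].ravel()==0]=np.nan
    return P.reshape(400,640,3)
E
python3 - <<'E'
from h import *
s=get_state(); print({k:np.round(v,3) for k,v in s.items()})
for n in('top','side'):
    f=grab(n,n+'0.png'); print(n,f['vertical_fov'],f['cx'],f['cy'],f['k1'],np.round(f['cam_to_world'],3).tolist())
E
```

```text
pics
{'t': np.float64(0.0), 'q': array([-1.014,  0.359,  0.011, -0.   , -1.224, -0.288]), 'qd': array([-0.   , -0.   , -0.001,  0.   , -0.001,  0.001]), 'joint_efforts': array([-1.0000e-03, -5.8272e+01,  2.9306e+01,  6.9970e+00,  7.0000e-03,
       -0.0000e+00]), 'eef_pos': array([ 0.179, -0.651,  0.404]), 'ee_rot': array([ 3.14 , -0.   , -2.873]), 'force': array([0.397, 0.373, 0.732]), 'moment': array([-0.028, -0.013, -0.024]), 'width': np.float64(0.088)}
top 50.584783234864005 319.83635063325085 207.73586692637994 -0.010123963896185527 [[0.01, 0.997, -0.083, 0.463], [-1.0, 0.009, -0.017, 0.039], [-0.016, 0.083, 0.996, 1.275], [0.0, 0.0, 0.0, 1.0]]
side 55.75208999542023 320.0863751398369 196.7417403899632 -0.02846682364700602 [[-0.942, 0.17, -0.289, 0.184], [-0.335, -0.537, 0.774, 1.034], [-0.023, 0.826, 0.563, 0.814], [0.0, 0.0, 0.0, 1.0]]
```

View pics/top0.png

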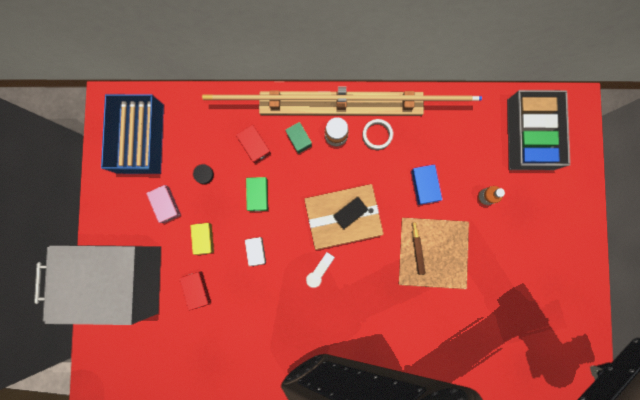

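View pics/side0.png

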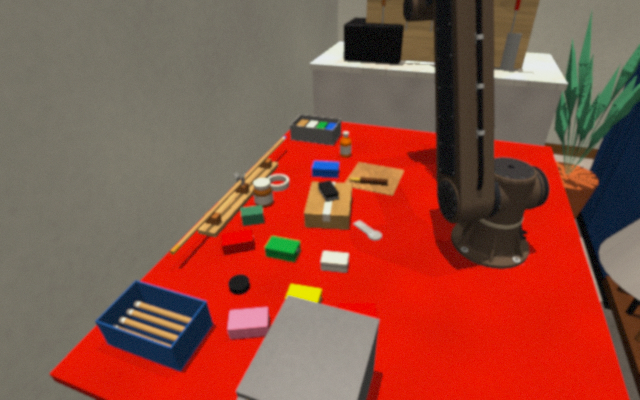

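The top view shows four candidate cases: blue at (427,185), green (257,194), yellow (202,239) and white (255,251). The look-alikes are red at (253,143) and (195,290), pink at (162,204), dark-green chalk box at (299,138), and coloured blocks in the tray at (540,130). The carton is at (343,216), with the pad at (350,212) and the dot at (371,210). The mat is at (434,253), with the burnisher at (418,248) and its nib end at (415,228). Next I'll view an enlarged crop and get rough measurements.

```bash
python3 - <<'E'
from h import *
f=load('top'); im=f['frame']
cv2.imwrite('pics/crop1.png',cv2.resize(im[110:320,150:480],(792,504),interpolation=cv2.INTER_CUBIC))
P=cloud(f)
hsv=cv2.cvtColor(im,cv2.COLOR_BGR2HSV); H,S,V=cv2.split(hsv)
def blob(name,seed,zt,rngpx=30,ztol=.008):
    u,v=seed; ref=im[v,u].astype(int); m=(np.abs(im.astype(int)-ref).sum(2)<90).astype(np.uint8)
    n,l=cv2.connectedComponents(m); m=(l==l[v,u])
    vv,uu=np.nonzero(m); W=onplane(f,np.c_[uu,vv],zt)
    r=cv2.minAreaRect((W[:,:2]*1000).astype(np.float32))
    b=cv2.boxPoints(r); e=[b[1]-b[0],b[2]-b[1]]; e=max(e,key=np.linalg.norm)
    print(name,np.round(r[0],0),'size',np.round(r[1],0),'yaw long %.0f'%(np.degrees(np.arctan2(e[1],e[0]))%180),'z',np.round(np.nanmedian(P[...,2][m]),3),'n',m.sum())
blob('blue',(427,185),.042);blob('green',(257,194),.04);blob('yellow',(202,239),.038);blob('white',(255,251),.036)
blob('red1',(253,143),.04);blob('red2',(195,290),.04);blob('pink',(162,204),.04);blob('chalk',(299,138),.045)
blob('mat',(450,260),.003);blob('pad',(350,212),.09)
for z in(.045,.075): m=(P[...,2]>z)&(P[...,2]<z+.025); m[:,:290]=0;m[:170]=0;m[260:]=0;m[:,400:]=0; vv,uu=np.nonzero(m);W=P[m]; r=cv2.minAreaRect((W[:,:2]*1000).astype(np.float32)); print(z,np.round(r[0]),np.round(r[1]),r[2],np.median(W[:,2]))
print('dot',onplane(f,[[371,210]],.06), 'nib,tail',onplane(f,[[415,225],[421,273]],.014))
E
```

```text
blue [ 638. -254.] size [104.  62.] yaw long 11 z 0.042 n 754
green [607. 248.] size [95. 53.] yaw long 1 z 0.04 n 601
yellow [473. 410.] size [86. 52.] yaw long 6 z 0.039 n 519
white [437. 251.] size [76. 45.] yaw long 10 z 0.037 n 404
red1 [482.   0.] size [ 934. 1552.] yaw long 90 z 0.0 n 114479
red2 [479.   0.] size [ 936. 1548.] yaw long 90 z 0.0 n 114767
pink [574. 529.] size [95. 56.] yaw long 25 z 0.04 n 607
chalk [777. 127.] size [72. 48.] yaw long 30 z 0.045 n 388
mat [ 436. -280.] size [202. 202.] yaw long 87 z 0.003 n 4220
pad [548. -26.] size [47. 89.] yaw long 128 z 0.09 n 524
0.045 [541.  -7.] [150. 200.] 12.775788307189941 0.06038937746828332
0.075 [550. -26.] [50. 90.] 38.341278076171875 0.09012327386855712
dot [[ 0.55812531 -0.08754997  0.06      ]] nib,tail [[ 0.51818473 -0.22291532  0.014     ]
 [ 0.3770012  -0.23939215  0.014     ]]
```

View pics/crop1.png

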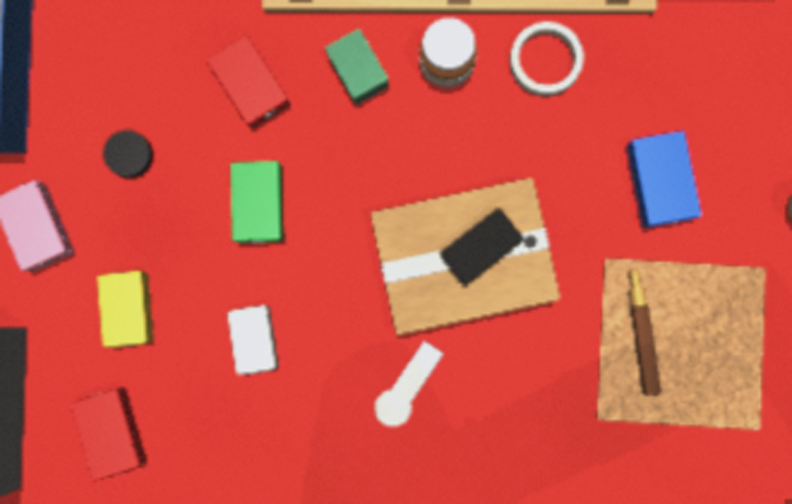

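The crop confirms the blue, green, yellow and white cases, with the chalk box, the red ones and the pink one as look-alikes. All four cases are there. The tool only ever points down, so I'll grip the burnisher at its tail and let it hang by pivoting in a loose grip. First move: over the pad.

```bash
cat >> h.py <<'E'
def plan(*tg,s=None):
    """targets (x,y,z mm of TCP, yaw deg): offsets cm from present pose, all in present tool axes"""
    s=s or get_state(); p=np.array(s['eef_pos']); Rm=R.from_euler('xyz',s['ee_rot']); yaw=np.degrees(s['ee_rot'][2])
    print('now',np.round(p*1000,1),'yaw %.1f'%yaw,'w %.1f'%(s['width']*1000),'F',np.round(s['force'],1),'t %.1f'%s['t'],'q6 %.0f'%np.degrees(s['q'][5]))
    c,sn=np.cos(np.radians(yaw)),np.sin(np.radians(yaw))
    for t in tg:
        d=(np.array(t[:3])/1000-p)*100
        print('  ->',t,'offset',np.round([d[0]*c+d[1]*sn,d[0]*sn-d[1]*c,-d[2]],2),'turn %.1f'%(-(t[3]-yaw)))
E
python3 -c "
from h import *
plan((549,-26,400,-232))"
```

```text
now [ 179.2 -650.6  403.8] yaw -164.6 w 87.4 F [-0.7  0.2 -0.1] t 0.1 q6 -17
  -> (549, -26, 400, -232) offset [-52.23  50.4    0.38] turn 67.4
```

send_rows(
  motion=[
    {"offset": [-26.1, 25.2, 0.2], "turn": 0},
    {"offset": [-26.1, 25.2, 0.2], "turn": 0},
    {"offset": [-26.1, 25.2, 0.2], "turn": 0},
    {"offset": [-26.1, 25.2, 0.2], "turn": 0},
    {"offset": [-26.1, 25.2, 0.2], "turn": 0},
    {"offset": [-26.1, 25.2, 0.2], "turn": 0},
    {"offset": [-26.1, 25.2, 0.2], "turn": 0},
    {"offset": [-26.1, 25.2, 0.2], "turn": 0},
  ],
)

```text
t: 0.9
eef_pos: [0.3653, -0.3353, 0.4028]
ee_rot: [3.141, 0.001, -2.87]
force: [-0.1, 0.0, -0.2]
width: 0.0877
```

send_rows(
  motion=[
    {"offset": [-26.1, 25.2, 0.2], "turn": 67.4},
    {"offset": [-26.1, 25.2, 0.2], "turn": 67.4},
    {"offset": [-26.1, 25.2, 0.2], "turn": 67.4},
    {"offset": [-26.1, 25.2, 0.2], "turn": 67.4},
    {"offset": [-26.1, 25.2, 0.2], "turn": 67.4},
    {"offset": [-26.1, 25.2, 0.2], "turn": 67.4},
    {"offset": [-26.1, 25.2, 0.2], "turn": 67.4},
    {"offset": [-26.1, 25.2, 0.2], "turn": 67.4},
  ],
)

```text
t: 1.7
eef_pos: [0.5492, -0.0246, 0.4006]
ee_rot: [-3.141, -0.0, 2.31]
force: [1.0, -1.3, 0.9]
width: 0.0874
```

```bash
python3 - <<'E'
from h import *
plan((549,-26,400,-232))
f=grab('wrist','w1.png'); print(f['vertical_fov'],f['k1'],np.round(f['cam_to_world'],3).tolist())
E
```

```text
now [549.2 -24.6 400.6] yaw 132.4 w 87.4 F [ 1.  -1.3  0.9] t 1.7 q6 -155
  -> (549, -26, 400, -232) offset [-0.08 -0.11  0.06] turn 364.4
58.860033521487075 0.0269909212622176 [[0.739, -0.652, -0.169, 0.503], [0.673, 0.715, 0.188, 0.026], [-0.001, -0.253, 0.968, 0.381], [0.0, 0.0, 0.0, 1.0]]
```

View pics/w1.png

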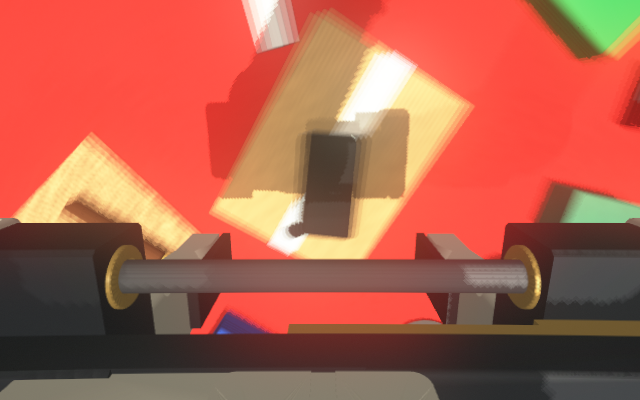

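The wrist picture is motion-blurred, with the pad at (330,185), the carton around it, and the dot near (297,229). I'll settle briefly and measure again.

send_rows(
  motion=[
    {"offset": [0, 0, 0], "turn": 0},
    {"offset": [0, 0, 0], "turn": 0},
  ],
)

```text
t: 1.95
eef_pos: [0.5486, -0.0262, 0.4]
ee_rot: [-3.14, -0.001, 2.318]
force: [0.7, -0.6, 0.3]
width: 0.0874
```

```bash
cat >> h.py <<'E'
def fitrect(P,zlo,zhi,near,rad,name=''):
    """min-area rectangle of the cloud points with heights zlo..zhi within rad (mm) of near; largest connected blob"""
    m=(P[...,2]*1000>zlo)&(P[...,2]*1000<zhi)&(np.hypot(P[...,0]*1000-near[0],P[...,1]*1000-near[1])<rad)
    W=P[m]*1000; r=cv2.minAreaRect(W[:,:2].astype(np.float32)); b=cv2.boxPoints(r); e=max([b[1]-b[0],b[2]-b[1]],key=np.linalg.norm)
    print(name,'c',np.round(r[0],1),'size',np.round(sorted(r[1]),1),'long yaw %.1f'%(np.degrees(np.arctan2(e[1],e[0]))%180),'z %.1f'%np.median(W[:,2]),'n',len(W))
    return r
E
python3 - <<'E'
from h import *
s=get_state(); print(np.round(np.degrees(s['q'])))
f=grab('wrist','w2.png'); P=cloud(f)
plan((549,-26,400,128))
fitrect(P,80,96,(549,-26),70,'pad')
fitrect(P,52,66,(541,-7),140,'carton')
E
```

```text
[  18.    9.  -16.   -0.  -65. -155.]
now [548.3 -26.8 400.3] yaw 132.8 w 87.3 F [ 0.2 -0.8  0.3] t 2.0 q6 -155
  -> (549, -26, 400, 128) offset [0.01 0.1  0.03] turn 4.8
pad c [549.6 -26.2] size [50.  90.7] long yaw 128.1 z 89.8 n 6085
carton c [540.2  -7.7] size [150.7 201.9] long yaw 102.7 z 59.9 n 29346
```

View pics/w2.png

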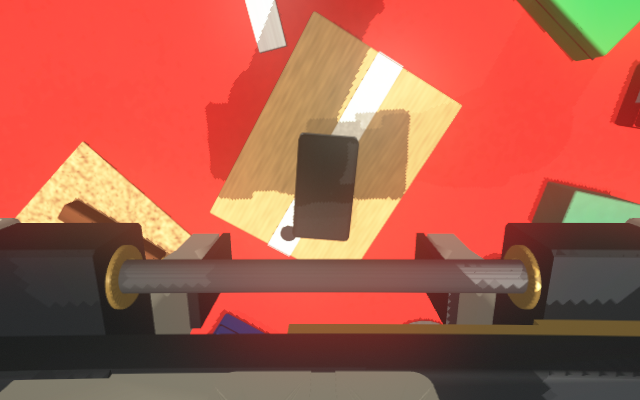

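send_rows(
  motion=[
    {"offset": [0, 0.1, 5], "turn": 4.8},
    {"offset": [0, 0.1, 9], "turn": 4.8},
    {"offset": [0, 0.1, 12], "turn": 4.8},
    {"offset": [0, 0.1, 12], "turn": 4.8},
    {"offset": [0, 0.1, 12], "turn": 4.8},
  ],
)

```text
t: 2.5
eef_pos: [0.5495, -0.0265, 0.2814]
ee_rot: [-3.141, 0.0, 2.232]
force: [0.3, 0.1, 0.0]
width: 0.0878
```

```bash
python3 -c "
from h import *
plan((549.6,-26.2,242,128.1))"
```

```text
now [549.5 -26.5 281.4] yaw 127.9 w 87.8 F [0.3 0.1 0. ] t 2.5 q6 -160
  -> (549.6, -26.2, 242, 128.1) offset [0.01 0.03 3.94] turn -0.2
```

send_rows(
  motion=[
    {"offset": [0, 0, 2.5], "turn": 0},
    {"offset": [0, 0, 3.9], "turn": 0},
    {"offset": [0, 0, 3.9], "turn": 0},
    {"offset": [0, 0, 3.9], "turn": 0},
  ],
)

```text
t: 2.9
eef_pos: [0.5502, -0.0257, 0.2437]
ee_rot: [3.139, 0.001, 2.233]
force: [0.6, -0.6, -0.0]
width: 0.0877
```

send_rows(
  motion=[
    {"offset": [0, 0, 0], "turn": 0},
    {"offset": [0, 0, 0], "turn": 0},
    {"offset": [0, 0, 0], "turn": 0},
    {"offset": [0, 0, 0], "turn": 0},
    {"offset": [0, 0, 0], "turn": 0},
    {"offset": [0, 0, 0], "turn": 0},
    {"offset": [0, 0, 0], "turn": 0},
  ],
  hand=-1,
  squeeze=20,
)

```text
t: 3.6
eef_pos: [0.5494, -0.0255, 0.2417]
ee_rot: [-3.142, 0.0, 2.233]
force: [-0.5, -0.0, 2.2]
width: 0.0496
```

send_rows(
  motion=[
    {"offset": [0, 0, -1], "turn": 0},
    {"offset": [0, 0, -3], "turn": 0},
    {"offset": [0, 0, -7], "turn": 0},
    {"offset": [0, 0, -7], "turn": 0},
    {"offset": [0, 0, -7], "turn": 0},
  ],
)

```text
t: 4.1
eef_pos: [0.5495, -0.0255, 0.3131]
ee_rot: [3.139, 0.001, 2.233]
force: [-0.3, 0.4, -1.1]
width: 0.0504
```

```bash
python3 -c "
from h import *
plan((440,-322,300,180),(440,-322,188,180))"
```

```text
now [549.5 -25.5 313.1] yaw 127.9 w 50.4 F [-0.3  0.4 -1.1] t 4.1 q6 -160
  -> (440, -322, 300, 180) offset [-16.66 -26.86   1.31] turn -52.1
  -> (440, -322, 188, 180) offset [-16.66 -26.86  12.51] turn -52.1
```

send_rows(
  motion=[
    {"offset": [-16.7, -26.9, 1.3], "turn": -52},
    {"offset": [-16.7, -26.9, 1.3], "turn": -52},
    {"offset": [-16.7, -26.9, 1.3], "turn": -52},
    {"offset": [-16.7, -26.9, 1.3], "turn": -52},
    {"offset": [-16.7, -26.9, 1.3], "turn": -52},
    {"offset": [-16.7, -26.9, 1.3], "turn": -52},
    {"offset": [-16.7, -26.9, 1.3], "turn": -52},
    {"offset": [-16.7, -26.9, 1.3], "turn": -52},
  ],
)

```text
t: 4.9
eef_pos: [0.4374, -0.3259, 0.2972]
ee_rot: [3.141, -0.003, 3.139]
force: [0.1, -0.3, -1.0]
width: 0.0498
```

send_rows(
  motion=[
    {"offset": [0, 0, 0], "turn": 0},
    {"offset": [0, 0, 4], "turn": 0},
    {"offset": [0, 0, 8], "turn": 0},
    {"offset": [0, 0, 10], "turn": 0},
    {"offset": [0, 0, 10], "turn": 0},
    {"offset": [0, 0, 10], "turn": 0},
  ],
)

```text
t: 5.5
eef_pos: [0.4404, -0.3219, 0.1988]
ee_rot: [3.142, -0.001, 3.141]
force: [0.7, -1.0, -1.1]
width: 0.0503
```

```bash
python3 - <<'E'
from h import *
plan((440,-322,185.2,180))
f=grab('top','top1.png');P=cloud(f); 
fitrect(P,20,80,(440,-322),60,'pad')
E
```

```text
now [ 440.4 -321.9  198.8] yaw 180.0 w 50.3 F [ 0.7 -1.  -1.1] t 5.5 q6 -74
  -> (440, -322, 185.2, 180) offset [ 0.04 -0.01  1.36] turn -0.0
pad c [ 401.4 -321.3] size [ 9.2 40.1] long yaw 90.9 z 45.6 n 35
```

send_rows(
  motion=[
    {"offset": [0, 0, 0.6], "turn": 0},
    {"offset": [0, 0, 1.1], "turn": 0},
    {"offset": [0, 0, 1.4], "turn": 0},
    {"offset": [0, 0, 1.4], "turn": 0},
    {"offset": [0, 0, 1.4], "turn": 0},
  ],
)

```text
t: 6.05
eef_pos: [0.4398, -0.3226, 0.1847]
ee_rot: [-3.142, 0.0, 3.14]
force: [0.2, 0.0, -1.1]
width: 0.0497
```

send_rows(
  motion=[
    {"offset": [0, 0, 0], "turn": 0},
    {"offset": [0, 0, 0], "turn": 0},
    {"offset": [0, 0, 0], "turn": 0},
    {"offset": [0, 0, 0], "turn": 0},
  ],
  hand=0.5,
)

```text
t: 6.45
eef_pos: [0.4398, -0.3226, 0.1847]
ee_rot: [-3.142, 0.0, 3.14]
force: [0.1, 0.4, 0.2]
width: 0.0654
```

send_rows(
  motion=[
    {"offset": [0, 0, -3], "turn": 0},
    {"offset": [0, 0, -8], "turn": 0},
    {"offset": [0, 0, -13], "turn": 0},
    {"offset": [6, 3, -18], "turn": 0},
    {"offset": [10, 3, -20], "turn": 0},
    {"offset": [10, 3, -20], "turn": 0},
    {"offset": [10, 3, -20], "turn": 0},
    {"offset": [10, 3, -20], "turn": 0},
  ],
  hand=0,
)

```text
t: 7.25
eef_pos: [0.3395, -0.2924, 0.3854]
ee_rot: [-3.141, 0.002, 3.14]
force: [-0.0, -0.6, 1.0]
width: 0.0438
```

```bash
python3 - <<'E'
from h import *
plan()
f=grab('wrist','w3.png');P=cloud(f); 
fitrect(P,27,37,(440,-322),70,'pad')
fitrect(P,19,29,(430,-232),90,'handle')
fitrect(P,10,29,(450,-232),90,'burn')
E
```

```text
now [ 339.5 -292.4  385.4] yaw 179.9 w 43.8 F [-0.  -0.6  1. ] t 7.2 q6 -75
pad c [ 440.4 -322.4] size [49.8 89.4] long yaw 179.8 z 32.6 n 2010
handle c [ 445.1 -260.4] size [ 87.5 131.2] long yaw 11.3 z 24.5 n 562
burn c [ 442.3 -261.9] size [ 78.  131.8] long yaw 4.8 z 24.1 n 658
```

View pics/w3.png

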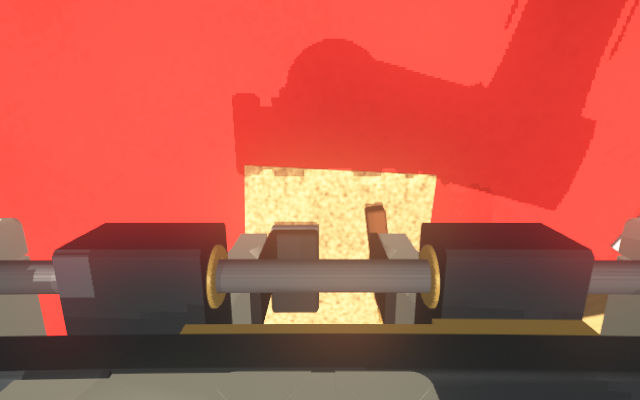

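The pad lies flat on the mat at (440,-322), with its top at 33 mm. The burnisher is half hidden behind the fingers, its tail at (375,212), so I'll shift to see it fully.

send_rows(
  motion=[
    {"offset": [-5, -2, 0], "turn": 0},
    {"offset": [-10, -4, 0], "turn": 0},
    {"offset": [-15, -6, 0], "turn": 0},
    {"offset": [-18, -6, 0], "turn": 0},
    {"offset": [-18, -6, 0], "turn": 0},
    {"offset": [-18, -6, 0], "turn": 0},
    {"offset": [-18, -6, 0], "turn": 0},
  ],
)

```text
t: 8.0
eef_pos: [0.5196, -0.3526, 0.3833]
ee_rot: [3.141, -0.002, 3.14]
force: [-0.7, -0.3, 0.8]
width: 0.0436
```

```bash
python3 - <<'E'
from h import *
plan()
f=grab('wrist','w4.png');P=cloud(f)*1000
m=(P[...,2]>7)&(P[...,2]<32)&(P[...,0]>350)&(P[...,0]<540)&(P[...,1]>-280)&(P[...,1]<-190)
W=P[m]; r=cv2.minAreaRect(W[:,:2].astype(np.float32)); print(np.round(r[0],1),np.round(r[1],1),r[2])
d,x0=None,None
h=W[W[:,2]>20]; vx,vy,cx,cy=cv2.fitLine(h[:,:2].astype(np.float32),cv2.DIST_L2,0,.01,.01).ravel()
if vx<0:vx,vy=-vx,-vy
a=np.degrees(np.arctan2(vy,vx)); s=(W[:,:2]-[cx,cy])@[vx,vy]; n=(W[:,:2]-[cx,cy])@[-vy,vx]
print('axis',a,'tail',np.array([cx,cy])+s.min()*np.array([vx,vy]),'tip',np.array([cx,cy])+s.max()*np.array([vx,vy]),'len',np.ptp(s),'wid',np.ptp(n),'n0',n.min(),n.max(),'z',np.percentile(h[:,2],[10,50,90]))
E
```

```text
now [ 519.6 -352.6  383.3] yaw 179.9 w 43.6 F [-0.7 -0.3  0.8] t 8.0 q6 -74
[ 450.7 -228.9] [154.4  21. ] 8.076647758483887
axis 8.008319 tail [ 374.36301549 -240.6222399 ] tip [ 527.22104019 -219.11681154] len 154.363400413348 wid 21.01754126086658 n0 -9.556558888621112 11.460982372245466 z [22.117623   24.57127359 25.70525006]
```

```bash
python3 -c "
from h import *
plan((387.1,-237.9,300,188),(387.1,-237.9,230,188))"
```

```text
now [ 519.3 -352.6  384. ] yaw 179.9 w 43.8 F [0.8 0.3 0.6] t 8.1 q6 -74
  -> (387.1, -237.9, 300, 188) offset [13.24 11.45  8.4 ] turn -8.1
  -> (387.1, -237.9, 230, 188) offset [13.24 11.45 15.4 ] turn -8.1
```

send_rows(
  motion=[
    {"offset": [13.2, 11.4, 6], "turn": -8.1},
    {"offset": [13.2, 11.4, 8], "turn": -8.1},
    {"offset": [13.2, 11.4, 8.4], "turn": -8.1},
    {"offset": [13.2, 11.4, 8.4], "turn": -8.1},
    {"offset": [13.2, 11.4, 8.4], "turn": -8.1},
    {"offset": [13.2, 11.4, 13], "turn": -8.1},
    {"offset": [13.2, 11.4, 15.4], "turn": -8.1},
    {"offset": [13.2, 11.4, 15.4], "turn": -8.1},
  ],
)

```text
t: 8.85
eef_pos: [0.3862, -0.2383, 0.2289]
ee_rot: [3.14, -0.004, -3.002]
force: [-0.5, -1.0, -0.1]
width: 0.0436
```

send_rows(
  motion=[
    {"offset": [0, 0, 0], "turn": 0},
    {"offset": [0, 0, 0], "turn": 0},
    {"offset": [0, 0, 0], "turn": 0},
  ],
)

```text
t: 9.15
eef_pos: [0.3885, -0.2387, 0.2321]
ee_rot: [-3.141, 0.003, -3.002]
force: [0.2, -0.2, 0.0]
width: 0.0438
```

```bash
python3 - <<'E'
from h import *
plan((387.1,-237.9,184.5,188))
E
```

```text
now [ 388.5 -238.7  232.1] yaw -172.0 w 43.8 F [ 0.2 -0.2  0. ] t 9.2 q6 -75
  -> (387.1, -237.9, 184.5, 188) offset [0.13 0.1  4.76] turn -360.0
```

send_rows(
  motion=[
    {"offset": [0.1, 0.1, 2], "turn": 0},
    {"offset": [0.1, 0.1, 4], "turn": 0},
    {"offset": [0.1, 0.1, 4.6], "turn": 0},
    {"offset": [0.1, 0.1, 4.6], "turn": 0},
    {"offset": [0.1, 0.1, 4.6], "turn": 0},
  ],
)

```text
t: 9.65
eef_pos: [0.3873, -0.2378, 0.1855]
ee_rot: [-3.141, 0.001, -3.001]
force: [0.1, -0.3, 0.5]
width: 0.0437
```

send_rows(
  motion=[
    {"offset": [0, 0, 0], "turn": 0},
    {"offset": [0, 0, 0], "turn": 0},
    {"offset": [0, 0, 0], "turn": 0},
    {"offset": [0, 0, 0], "turn": 0},
    {"offset": [0, 0, 0], "turn": 0},
  ],
  hand=-1,
  squeeze=4,
)

```text
t: 10.15
eef_pos: [0.3869, -0.2377, 0.185]
ee_rot: [-3.141, 0.0, -3.002]
force: [-0.2, 1.1, 5.2]
width: 0.02
```

send_rows(
  motion=[
    {"offset": [0, 0, -0.7], "turn": 0},
    {"offset": [-0.1, 0, -1.4], "turn": 0},
    {"offset": [-0.2, 0, -2.1], "turn": 0},
    {"offset": [-0.3, 0, -2.8], "turn": 0},
    {"offset": [-0.4, 0, -3.4], "turn": 0},
    {"offset": [-0.6, 0, -4], "turn": 0},
    {"offset": [-0.6, 0, -4], "turn": 0},
    {"offset": [-0.6, 0, -4], "turn": 0},
  ],
)

```text
t: 10.95
eef_pos: [0.3929, -0.2368, 0.2248]
ee_rot: [-3.141, 0.001, -3.002]
force: [0.2, -0.8, -1.1]
width: 0.02
```

```bash
python3 - <<'E'
from h import *
plan()
f=grab('side'); g=grab('top')
a=cv2.resize(f['frame'][130:250,310:450],None,fx=4,fy=4,interpolation=cv2.INTER_CUBIC)
cv2.imwrite('pics/s1.png',a)
P=cloud(f)*1000
m=(P[...,0]>360)&(P[...,0]<560)&(P[...,1]>-290)&(P[...,1]<-190)&(P[...,2]>8)
W=P[m]; 
for x in range(360,560,15):
    q=W[(W[:,0]>=x)&(W[:,0]<x+15)]; 
    if len(q): print(x,len(q),np.round(np.percentile(q[:,2],[0,50,100])),np.round(np.median(q[:,1])))
E
```

```text
now [ 392.9 -236.8  224.8] yaw -172.0 w 20.0 F [ 0.2 -0.8 -1.1] t 10.9 q6 -76
360 304 [  8. 277. 396.] -203.0
375 264 [  8. 236. 372.] -201.0
390 229 [  8. 227. 353.] -199.0
405 199 [  8. 228. 492.] -206.0
420 163 [  8. 251. 491.] -218.0
435 50 [  8.  48. 488.] -224.0
450 35 [ 8. 32. 49.] -222.0
465 28 [ 9. 34. 45.] -218.0
480 19 [ 8. 25. 37.] -218.0
495 19 [ 8. 17. 30.] -219.0
510 10 [ 8. 14. 19.] -218.0
525 8 [ 8.  9. 10.] -267.0
```

View pics/s1.png

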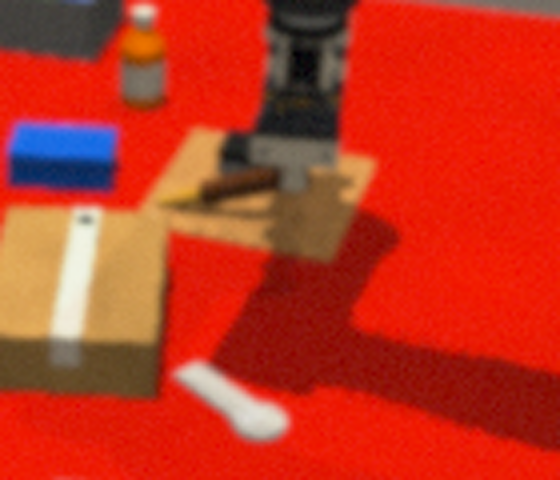

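The side crop shows the burnisher tilted, with its tail in the fingers at (275,180) and its nib down at (175,200). It pivots under gravity, so I'll keep raising it slowly.

send_rows(
  motion=[
    {"offset": [-0.4, 0, -1], "turn": 0},
    {"offset": [-0.9, 0, -2], "turn": 0},
    {"offset": [-1.5, 0, -3], "turn": 0},
    {"offset": [-2.2, 0, -4], "turn": 0},
    {"offset": [-3, 0, -5], "turn": 0},
    {"offset": [-4, 0, -6], "turn": 0},
    {"offset": [-5, 0, -7], "turn": 0},
    {"offset": [-6, 0, -8], "turn": 0},
  ],
)

```text
t: 11.85
eef_pos: [0.4531, -0.2283, 0.3055]
ee_rot: [3.142, 0.0, -3.001]
force: [-1.0, 0.5, -1.8]
width: 0.02
```

send_rows(
  motion=[
    {"offset": [-1, 0, -1], "turn": 0},
    {"offset": [-2, 0, -2], "turn": 0},
    {"offset": [-2.5, 0, -3], "turn": 0},
    {"offset": [-2.5, 0, -4], "turn": 0},
    {"offset": [-2.5, 0, -5], "turn": 0},
    {"offset": [-2.5, 0, -5], "turn": 0},
    {"offset": [-2.5, 0, -5], "turn": 0},
    {"offset": [-2.5, 0, -5], "turn": 0},
  ],
)

```text
t: 12.65
eef_pos: [0.4765, -0.225, 0.3543]
ee_rot: [3.141, -0.001, -3.002]
force: [0.0, 0.0, -1.5]
width: 0.0203
```

```bash
python3 - <<'E'
from h import *
plan()
f=grab('side')
a=cv2.resize(f['frame'][100:230,330:450],None,fx=4,fy=4,interpolation=cv2.INTER_CUBIC)
cv2.imwrite('pics/s2.png',a)
E
```

```text
now [ 476.5 -225.   354.3] yaw -172.0 w 20.3 F [ 0.   0.  -1.5] t 12.7 q6 -78
```

View pics/s2.png

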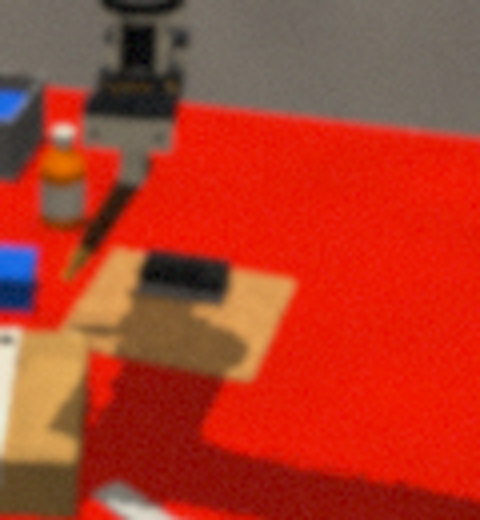

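send_rows(
  motion=[
    {"offset": [0, 0, -0.5], "turn": 0},
    {"offset": [0, 0, 0], "turn": 0},
    {"offset": [0, 0, -0.5], "turn": 0},
    {"offset": [0, 0, 0], "turn": 0},
  ],
  squeeze=3,
)

```text
t: 13.1
eef_pos: [0.4773, -0.2251, 0.3555]
ee_rot: [-3.141, 0.002, -3.001]
force: [0.6, 0.2, -0.1]
width: 0.0202
```

```bash
cat >> h.py <<'E'
def burn(f,s,Wd=None):
    """burnisher axis from side depth: points below the fingers near the tool's xz plane"""
    P=cloud(f)*1000; p=np.array(s['eef_pos'])*1000; y=s['ee_rot'][2]; ux=np.array([np.cos(y),np.sin(y)]); uy=np.array([np.sin(y),-np.cos(y)])
    d=P[...,:2]-p[:2]; a=d@ux; b=d@uy; h=P[...,2]-p[2]
    m=(np.abs(b)<18)&(np.abs(a)<165)&(h<-182)&(h>-335)&(P[...,2]>12)
    if Wd is not None: m&=(P[...,2]>Wd)
    W=np.c_[a[m],b[m],h[m]]; 
    c=np.median(W,0); l=cv2.fitLine(W.astype(np.float32),cv2.DIST_HUBER,0,.01,.01).ravel()
    v=l[:3]*(-np.sign(l[5-3])); t=(W-l[3:])@v
    e=np.linalg.norm(W-l[3:]-t[:,None]*v,axis=1); k=e<15
    tip=l[3:]+v*t[k].max()
    print('n',len(W),'dir',np.round(v,2),'tilt from vertical %.0f'%np.degrees(np.arccos(abs(v[2]))),'surf tip tool xyz',np.round(tip*[1,1,-1]),'lowest',np.round(W[np.argmin(W[:,2])]))
E
python3 - <<'E'
from h import *
plan(); f=grab('side'); burn(f,get_state())
f=grab('wrist'); burn(f,get_state())
cv2.imwrite('pics/w5.png',f['frame'])
E
```

```text
now [ 477.3 -225.1  355.5] yaw -172.0 w 20.2 F [ 0.6  0.2 -0.1] t 13.1 q6 -78
n 160 dir [-0.46 -0.07 -0.88] tilt from vertical 28 surf tip tool xyz [-51.   2. 292.] lowest [-151.  -17. -334.]
  return _methods._mean(a, axis=axis, dtype=dtype,
  ret = um.true_divide(
Traceback (most recent call last):
  File "h.py", line 44, in burn
    c=np.median(W,0); l=cv2.fitLine(W.astype(np.float32),cv2.DIST_HUBER,0,.01,.01).ravel()
                        ~~~~~~~~~~~^^^^^^^^^^^^^^^^^^^^^^^^^^^^^^^^^^^^^^^^^^^^^^^
cv2.error: OpenCV(4.12.0) /io/opencv/modules/imgproc/src/linefit.cpp:102: error: (-215:Assertion failed) count > 0 in function 'fitLine3D_wods'
```

send_rows(
  motion=[
    {"offset": [0, 0, -0.6], "turn": 0},
    {"offset": [0, 0, 0], "turn": 0},
    {"offset": [0, 0, -0.6], "turn": 0},
    {"offset": [0, 0, 0], "turn": 0},
    {"offset": [0, 0, 0], "turn": 0},
  ],
)

```text
t: 13.7
eef_pos: [0.4767, -0.2249, 0.354]
ee_rot: [3.141, -0.001, -3.002]
force: [0.4, 0.1, -2.3]
width: 0.0201
```

send_rows(
  motion=[
    {"offset": [0, 0, -1], "turn": 0},
    {"offset": [0, 0, -2], "turn": 0},
    {"offset": [0, 0, -3], "turn": 0},
    {"offset": [0, 0, -4.5], "turn": 0},
    {"offset": [0, 0, -4.5], "turn": 0},
    {"offset": [0, 0, -4.5], "turn": 0},
  ],
  squeeze=40,
)

```text
t: 14.3
eef_pos: [0.4769, -0.2249, 0.4001]
ee_rot: [-3.142, 0.001, -3.002]
force: [0.3, 0.6, -1.8]
width: 0.0197
```

```bash
sed -i 's/(np.abs(a)<165)/(a>-130)\&(a<25)/; s/(h>-335)/(h>-325)/' h.py; python3 - <<'E'
from h import *
plan((487,-83,400,192.7)); s=get_state(); f=grab('side'); burn(f,s,20)
g=grab('top'); P=cloud(g)*1000
cv2.imwrite('pics/t2.png',cv2.resize(g['frame'][190:290,370:480],None,fx=5,fy=5,interpolation=cv2.INTER_CUBIC))
E
```

```text
now [ 476.9 -224.9  400.1] yaw -172.0 w 19.7 F [ 0.3  0.6 -1.8] t 14.3 q6 -78
  -> (487, -83, 400, 192.7) offset [-2.980e+00  1.391e+01  1.000e-02] turn -364.7
n 155 dir [-0.3  -0.06 -0.95] tilt from vertical 18 surf tip tool xyz [-36.   3. 300.] lowest [ -34.    7. -301.]
```

View pics/t2.png

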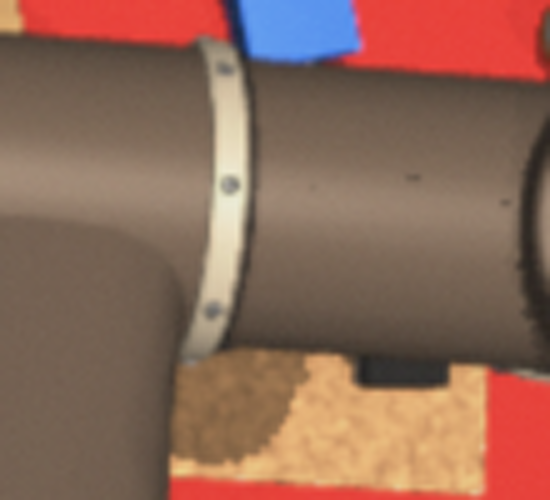

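```bash
python3 - <<'E'
from h import *
plan((519,-94.3,390,-167.3))
E
```

```text
now [ 476.7 -224.9  399.2] yaw -172.0 w 19.5 F [ 0.2  0.3 -1. ] t 14.4 q6 -78
  -> (519, -94.3, 390, -167.3) offset [-6.01 12.34  0.92] turn -4.7
```

send_rows(
  motion=[
    {"offset": [-2, 3, 0], "turn": -4.7},
    {"offset": [-4, 6, 0], "turn": -4.7},
    {"offset": [-5, 9, 0], "turn": -4.7},
    {"offset": [-6, 12.3, 0.5], "turn": -4.7},
    {"offset": [-6, 12.3, 0.9], "turn": -4.7},
    {"offset": [-6, 12.3, 0.9], "turn": -4.7},
    {"offset": [-6, 12.3, 0.9], "turn": -4.7},
    {"offset": [-6, 12.3, 0.9], "turn": -4.7},
  ],
)

```text
t: 15.2
eef_pos: [0.519, -0.0955, 0.3907]
ee_rot: [-3.141, -0.0, -2.921]
force: [-0.2, -0.5, -1.6]
width: 0.0197
```

```bash
python3 - <<'E'
from h import *
plan(); s=get_state(); f=grab('side'); burn(f,s,65)
w=grab('wrist'); P=cloud(w)*1000; p=np.array(get_state()['eef_pos'])*1000
cv2.imwrite('pics/w6.png',cv2.resize(w['frame'][100:320,220:420],None,fx=3,fy=2.7))
a=w['range_z'][200:262:6,320-36:320+40:6]; print(np.round(a*1000).astype(int))
E
```

```text
now [519.  -95.5 390.7] yaw -167.3 w 19.7 F [-0.2 -0.5 -1.6] t 15.2 q6 -88
n 185 dir [-0.28 -0.03 -0.96] tilt from vertical 16 surf tip tool xyz [-41.   5. 324.] lowest [  12.    9. -325.]
[[384 384 383 324 321 321 321 322 323 322 321 321 320]
 [385 387 386 325 323 324 323 322 323 322 323 323 324]
 [388 388 387 385 324 326 324 324 324 323 324 325 324]
 [388 389 388 326 325 325 325 326 325 325 325 324 327]
 [390 391 391 328 191 180 180 178 179 327 326 327 327]
 [392 392 392 153 152 152 151 153 153 153 155 328 328]
 [160 159 164 153 152 153 152 152 152   0 154 164 159]
 [153 152 157 153 151 151 151 152 152 151 153 156 152]
 [147 152 151 151 152 151 151 152 151 152 153 151 150]
 [148 144 145 153 151 152 153 151 151 151 153 144 151]
 [ 85  86  85  86  86  86  84  86  85  86  85  85  86]]
```

View pics/w6.png

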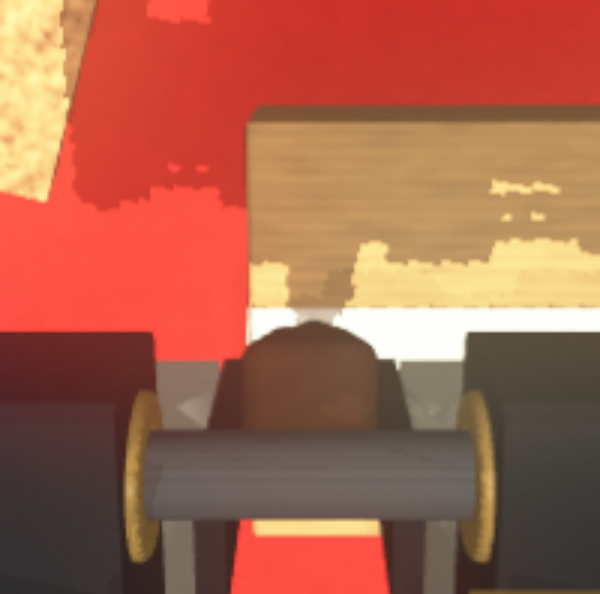

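The wrist crop shows the carton end at (248,210), the tape at (430,330) running level in the picture, and the handle tail hiding the nib. I'll take the nib position from side-camera depth, band by band.

```bash
cat > sb.py <<'E'
from h import *
import sys
zmin=float(sys.argv[1]); s=get_state(); p=np.array(s['eef_pos'])*1000; y=s['ee_rot'][2]; ux=np.array([np.cos(y),np.sin(y)]); uy=np.array([np.sin(y),-np.cos(y)])
f=grab('side'); P=cloud(f)*1000; d=P[...,:2]-p[:2]; a=d@ux; b=d@uy; h=p[2]-P[...,2]
m=(np.abs(b)<25)&(a>-90)&(a<30)&(h>182)&(h<325)&(P[...,2]>zmin)
for k in range(180,325,10):
    q=m&(h>=k)&(h<k+10)
    if q.sum(): print(k,q.sum(),'a %.1f (%.1f..%.1f) b %.1f (%.1f..%.1f)'%(a[q].mean(),a[q].min(),a[q].max(),b[q].mean(),b[q].min(),b[q].max()))
print('hmax',h[m].max())
vv,uu=np.nonzero(m); print('px',uu.min(),uu.max(),vv.min(),vv.max())
E
python3 sb.py 72
```

```text
180 14 a -0.2 (-10.6..10.3) b 8.6 (4.7..11.6)
190 17 a -3.3 (-14.3..7.4) b 8.5 (2.3..14.1)
200 17 a -7.0 (-17.8..3.7) b 8.1 (1.4..12.2)
210 18 a -9.5 (-21.3..3.6) b 7.8 (1.9..13.1)
220 16 a -10.6 (-21.1..0.3) b 8.0 (4.1..12.0)
230 16 a -15.4 (-25.2..-3.2) b 8.5 (-2.2..15.2)
240 17 a -18.0 (-28.4..-6.8) b 9.0 (2.9..14.3)
250 16 a -22.0 (-31.9..-10.4) b 7.3 (3.1..11.2)
260 11 a -23.3 (-32.2..-13.6) b 5.3 (0.7..8.9)
270 13 a -27.7 (-36.0..-17.7) b 4.9 (0.4..11.5)
280 6 a -27.7 (-32.0..-21.5) b 4.8 (-0.1..8.7)
290 7 a -34.3 (-39.6..-28.4) b 2.8 (-0.5..5.2)
300 3 a -32.4 (-35.8..-29.1) b 1.1 (-3.8..4.0)
hmax 301.1433632622885
px 331 345 151 179
```

```bash
python3 - <<'E'
from h import *
for n in('side','wrist'):
    f=load(n) if n=='side' else grab('wrist'); P=cloud(f)*1000
    c=np.array([540.4,-7.5]); ang=np.radians(102.7); u=np.array([np.cos(ang),np.sin(ang)]); v=np.array([-u[1],u[0]])
    d=P[...,:2]-c; a=d@u; b=d@v; hsv=cv2.cvtColor(f['frame'],cv2.COLOR_BGR2HSV)
    m=(np.abs(a)<99)&(np.abs(b)<35)&(np.abs(P[...,2]-60)<6)
    w=m&(hsv[...,1]<60)&(hsv[...,2]>140)
    for k in range(-100,100,25):
        q=w&(a>=k)&(a<k+25)
        if q.sum()>5: print(n,k,q.sum(),'across mean %.1f (%.1f..%.1f)'%(b[q].mean(),b[q].min(),b[q].max()),'z %.1f'%P[...,2][q].mean())
    if n=='side': fitrect(P/1000,54,66,(540,-7),140,'carton')
    dk=m&(hsv[...,2]<70)&(np.abs(a+80)<18)
    if dk.sum(): print('dot a %.1f b %.1f n %d'%(a[dk].mean(),b[dk].mean(),dk.sum()))
E
```

```text
side -100 12 across mean 1.2 (-7.2..7.8) z 63.7
side -75 22 across mean 0.4 (-9.0..9.7) z 63.3
side -50 19 across mean 1.4 (-9.1..10.6) z 63.3
side -25 27 across mean -0.2 (-10.0..10.3) z 62.7
side 0 20 across mean 0.4 (-9.2..10.3) z 63.4
side 25 25 across mean -0.1 (-10.5..9.0) z 62.9
side 50 27 across mean 0.8 (-9.1..11.2) z 63.3
side 75 27 across mean 1.4 (-11.0..12.3) z 63.1
carton c [538.6  -7.6] size [150.  207.2] long yaw 102.6 z 63.0 n 1401
wrist -100 181 across mean 8.4 (1.2..12.2) z 60.3
wrist -75 381 across mean 4.5 (-9.4..12.5) z 60.3
wrist -50 436 across mean 3.7 (-6.8..12.5) z 60.2
wrist -25 245 across mean 8.1 (3.7..12.0) z 60.2
wrist 0 245 across mean 8.0 (3.7..12.4) z 60.2
wrist 25 245 across mean 8.0 (3.7..12.4) z 60.3
wrist 50 251 across mean 8.0 (3.7..12.3) z 60.2
wrist 75 462 across mean 3.4 (-11.5..12.4) z 60.3
```

```bash
python3 - <<'E'
from h import *
plan((522.7,-93.9,370,-167.3))
E
```

```text
now [519.1 -95.4 390.8] yaw -167.3 w 19.6 F [ 0.4  0.1 -1.4] t 15.4 q6 -88
  -> (522.7, -93.9, 370, -167.3) offset [-0.39  0.07  2.08] turn -0.0
```

send_rows(
  motion=[
    {"offset": [-0.4, 0.1, 0.6], "turn": 0},
    {"offset": [-0.4, 0.1, 1.2], "turn": 0},
    {"offset": [-0.4, 0.1, 1.8], "turn": 0},
    {"offset": [-0.4, 0.1, 2.1], "turn": 0},
    {"offset": [-0.4, 0.1, 2.1], "turn": 0},
    {"offset": [-0.4, 0.1, 2.1], "turn": 0},
  ],
)

```text
t: 16.0
eef_pos: [0.5229, -0.0929, 0.3697]
ee_rot: [-3.141, -0.0, -2.919]
force: [0.1, 0.5, -0.6]
width: 0.0196
```

```bash
python3 sb.py 67; python3 - <<'E'
from h import *
plan((522.7,-93.9,362,-167.3))
for i in range(5):
  grab_frame('side'); print(np.round(get_state()['force'],1),np.round(get_state()['eef_pos'],4))
E
```

```text
180 14 a 1.0 (-9.3..11.5) b 8.9 (4.9..16.0)
190 18 a -3.0 (-13.4..8.3) b 8.2 (0.6..12.5)
200 16 a -7.4 (-16.5..5.1) b 9.1 (5.7..13.9)
210 15 a -9.3 (-19.9..1.5) b 7.7 (3.5..12.7)
220 15 a -13.0 (-23.7..-2.1) b 8.1 (4.0..11.2)
230 19 a -14.1 (-27.1..-2.4) b 8.0 (2.1..13.1)
240 17 a -19.0 (-30.4..-5.6) b 8.7 (-3.2..12.0)
250 15 a -21.1 (-31.6..-12.2) b 8.6 (-1.4..13.7)
260 8 a -24.8 (-31.6..-16.6) b 4.1 (-0.2..7.4)
270 11 a -27.8 (-35.0..-20.1) b 5.3 (1.9..8.5)
280 7 a -30.3 (-35.6..-23.8) b 3.3 (-2.6..6.7)
290 6 a -33.2 (-38.4..-27.6) b 3.6 (1.4..7.7)
300 8 a -31.9 (-80.4..28.1) b 10.0 (-2.3..20.2)
hmax 302.6236218134684
px 319 348 157 187
now [522.9 -92.9 369.8] yaw -167.3 w 19.6 F [ 0.   0.8 -1.4] t 16.1 q6 -88
  -> (522.7, -93.9, 362, -167.3) offset [ 0.04 -0.09  0.78] turn 0.0
[ 0.2 -0.2 -0.4] [ 0.5229 -0.0929  0.3699]
[ 0.  -0.1 -1.7] [ 0.5229 -0.0929  0.3699]
[-0.6 -0.2 -1.7] [ 0.5229 -0.0929  0.3699]
[ 0.9 -0.6 -1. ] [ 0.5229 -0.0929  0.3699]
[-0.2 -0.4 -1.2] [ 0.5228 -0.093   0.3699]
```

send_rows(
  motion=[
    {"offset": [0, -0.1, 0.3], "turn": 0},
    {"offset": [0, -0.1, 0.6], "turn": 0},
    {"offset": [0, -0.1, 0.9], "turn": 0},
    {"offset": [0, -0.1, 0.9], "turn": 0},
  ],
)

```text
t: 16.7
eef_pos: [0.5235, -0.0938, 0.3607]
ee_rot: [-3.141, 0.001, -2.919]
force: [2.4, 1.2, 1.0]
width: 0.0196
```

```bash
cat > fz.py <<'E'
from h import *
F=[]
for i in range(8): grab_frame('side'); F.append(get_state()['force'])
plan(); print('mean F',np.round(np.mean(F,0),2),'se',np.round(np.std(F,0)/8**.5,2))
E
python3 fz.py
```

```text
now [523.2 -93.9 360.8] yaw -167.3 w 19.8 F [2.2 0.9 2.7] t 17.1 q6 -88
mean F [1.7  0.53 1.88] se [0.21 0.17 0.22]
```

send_rows(
  motion=[
    {"offset": [0, 0, -0.2], "turn": 0},
    {"offset": [0, 0, -0.4], "turn": 0},
    {"offset": [0, 0, -0.4], "turn": 0},
  ],
)

```text
t: 17.4
eef_pos: [0.5229, -0.094, 0.3648]
ee_rot: [3.142, -0.0, -2.92]
force: [0.4, -0.5, 1.2]
width: 0.0198
```

```bash
python3 fz.py; python3 - <<'E'
from h import *
f=grab('side'); cv2.imwrite('pics/s3.png',cv2.resize(f['frame'][140:240,290:390],None,fx=6,fy=6,interpolation=cv2.INTER_CUBIC))
E
```

```text
now [523.  -93.9 364.6] yaw -167.3 w 19.9 F [0.5 0.2 0.5] t 17.8 q6 -88
mean F [0.73 0.39 0.49] se [0.14 0.06 0.13]
```

View pics/s3.png

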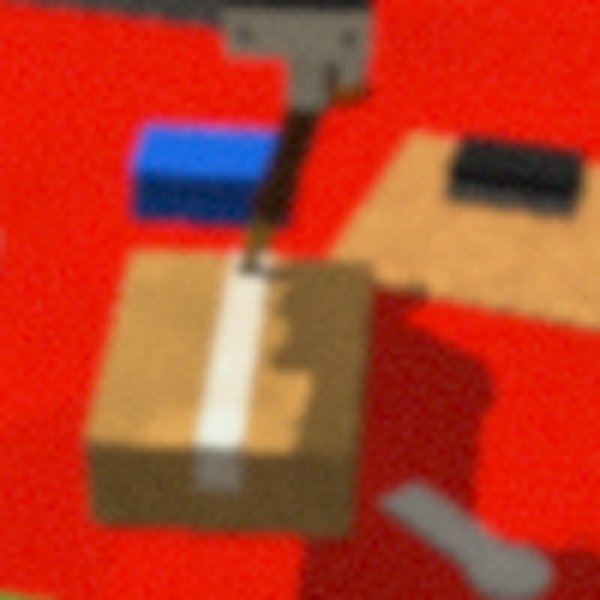

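The side crop shows the nib standing on the black dot at (250,265), in the middle of the tape. The press is about 1.8 N. I'll rub 162 mm along tool y at 20 mm/s.

send_rows(
  motion=[
    {"offset": [0, 0.2, 0], "turn": 0},
    {"offset": [0, 0.4, 0], "turn": 0},
    {"offset": [0, 0.6, 0], "turn": 0},
    {"offset": [0, 0.8, 0], "turn": 0},
    {"offset": [0, 1.0, 0], "turn": 0},
    {"offset": [0, 1.2, 0], "turn": 0},
    {"offset": [0, 1.4, 0], "turn": 0},
    {"offset": [0, 1.6, 0], "turn": 0},
  ],
)

```text
t: 18.65
eef_pos: [0.5195, -0.0781, 0.3647]
ee_rot: [-3.142, -0.0, -2.92]
force: [0.8, -1.6, 0.5]
width: 0.0196
```

send_rows(
  motion=[
    {"offset": [0, 0.2, 0], "turn": 0},
    {"offset": [0, 0.4, 0], "turn": 0},
    {"offset": [0, 0.6, 0], "turn": 0},
    {"offset": [0, 0.8, 0], "turn": 0},
    {"offset": [0, 1.0, 0], "turn": 0},
    {"offset": [0, 1.2, 0], "turn": 0},
    {"offset": [0, 1.4, 0], "turn": 0},
    {"offset": [0, 1.6, 0], "turn": 0},
  ],
)

```text
t: 19.45
eef_pos: [0.516, -0.0626, 0.3647]
ee_rot: [-3.142, 0.0, -2.92]
force: [0.1, -1.1, 1.1]
width: 0.0196
```

```bash
python3 fz.py; python3 sb.py 67
```

```text
now [516.  -62.7 364.6] yaw -167.3 w 19.5 F [1.7 0.2 0. ] t 19.9 q6 -92
mean F [0.39 0.14 0.46] se [0.25 0.09 0.16]
180 13 a -0.8 (-10.5..10.2) b 7.7 (3.1..13.3)
190 22 a -2.8 (-15.1..10.1) b 7.9 (-8.5..12.3)
200 16 a -8.5 (-18.0..3.3) b 8.4 (-1.2..14.2)
210 16 a -8.4 (-21.5..3.5) b 7.0 (-0.4..11.3)
220 19 a -12.4 (-24.7..0.1) b 8.7 (3.5..12.8)
230 13 a -15.8 (-24.2..-6.8) b 8.9 (5.2..12.9)
240 19 a -18.6 (-29.5..-6.6) b 7.8 (-8.7..13.9)
250 17 a -21.4 (-32.7..-10.4) b 8.2 (-4.4..13.1)
260 10 a -23.9 (-32.3..-13.6) b 5.6 (-0.1..10.3)
270 12 a -27.3 (-35.8..-20.9) b 6.1 (2.3..9.2)
280 6 a -31.4 (-35.9..-24.7) b 5.4 (1.5..9.8)
290 11 a -29.3 (-63.4..-0.9) b 0.1 (-14.4..10.1)
hmax 297.5936557436303
px 323 343 162 190
```

send_rows(
  motion=[
    {"offset": [0, 0.2, 0], "turn": 0},
    {"offset": [0, 0.4, 0], "turn": 0},
    {"offset": [0, 0.6, 0], "turn": 0},
    {"offset": [0, 0.8, 0], "turn": 0},
    {"offset": [0, 1.0, 0], "turn": 0},
    {"offset": [0, 1.2, 0], "turn": 0},
    {"offset": [0, 1.4, 0], "turn": 0},
    {"offset": [0, 1.6, 0], "turn": 0},
  ],
)

```text
t: 20.7
eef_pos: [0.5125, -0.0469, 0.3647]
ee_rot: [-3.142, -0.0, -2.92]
force: [0.8, -0.4, 0.6]
width: 0.0196
```

send_rows(
  motion=[
    {"offset": [0, 0.2, 0], "turn": 0},
    {"offset": [0, 0.4, 0], "turn": 0},
    {"offset": [0, 0.6, 0], "turn": 0},
    {"offset": [0, 0.8, 0], "turn": 0},
    {"offset": [0, 1.0, 0], "turn": 0},
    {"offset": [0, 1.2, 0], "turn": 0},
    {"offset": [0, 1.4, 0], "turn": 0},
    {"offset": [0, 1.6, 0], "turn": 0},
  ],
)

```text
t: 21.5
eef_pos: [0.5089, -0.0313, 0.3646]
ee_rot: [3.142, -0.0, -2.92]
force: [-0.2, -1.4, 0.5]
width: 0.0194
```

send_rows(
  motion=[
    {"offset": [0, 0.2, 0], "turn": 0},
    {"offset": [0, 0.4, 0], "turn": 0},
    {"offset": [0, 0.6, 0], "turn": 0},
    {"offset": [0, 0.8, 0], "turn": 0},
    {"offset": [0, 1.0, 0], "turn": 0},
    {"offset": [0, 1.2, 0], "turn": 0},
    {"offset": [0, 1.4, 0], "turn": 0},
    {"offset": [0, 1.6, 0], "turn": 0},
  ],
)

```text
t: 22.3
eef_pos: [0.5054, -0.0157, 0.3646]
ee_rot: [-3.142, -0.0, -2.92]
force: [0.9, -1.2, 0.8]
width: 0.0198
```

send_rows(
  motion=[
    {"offset": [0, 0.2, 0], "turn": 0},
    {"offset": [0, 0.4, 0], "turn": 0},
    {"offset": [0, 0.6, 0], "turn": 0},
    {"offset": [0, 0.8, 0], "turn": 0},
    {"offset": [0, 1.0, 0], "turn": 0},
    {"offset": [0, 1.2, 0], "turn": 0},
    {"offset": [0, 1.4, 0], "turn": 0},
    {"offset": [0, 1.6, 0], "turn": 0},
  ],
)

```text
t: 23.1
eef_pos: [0.5019, -0.0001, 0.3647]
ee_rot: [-3.142, -0.0, -2.92]
force: [0.7, -0.5, 0.9]
width: 0.0195
```

```bash
python3 fz.py; python3 -c "
from h import *
plan((523-162*.2198,-93.9+162*.9755,364.6,-167.3))"
```

```text
now [ 5.019e+02 -2.000e-01  3.646e+02] yaw -167.3 w 19.7 F [0.2 0.4 0.3] t 23.5 q6 -100
mean F [0.06 0.26 0.39] se [0.17 0.19 0.18]
now [ 5.019e+02 -2.000e-01  3.646e+02] yaw -167.3 w 19.7 F [0.2 0.4 0.3] t 23.5 q6 -100
  -> (487.3924, 64.131, 364.6, -167.3) offset [0.  6.6 0. ] turn 0.0
```

send_rows(
  motion=[
    {"offset": [0, 0.2, 0], "turn": 0},
    {"offset": [0, 0.4, 0], "turn": 0},
    {"offset": [0, 0.6, 0], "turn": 0},
    {"offset": [0, 0.8, 0], "turn": 0},
    {"offset": [0, 1.0, 0], "turn": 0},
    {"offset": [0, 1.2, 0], "turn": 0},
    {"offset": [0, 1.4, 0], "turn": 0},
    {"offset": [0, 1.6, 0], "turn": 0},
  ],
)

```text
t: 24.3
eef_pos: [0.4983, 0.0155, 0.3647]
ee_rot: [-3.142, -0.0, -2.92]
force: [0.9, -0.2, -0.1]
width: 0.0195
```

send_rows(
  motion=[
    {"offset": [0, 0.2, 0], "turn": 0},
    {"offset": [0, 0.4, 0], "turn": 0},
    {"offset": [0, 0.6, 0], "turn": 0},
    {"offset": [0, 0.8, 0], "turn": 0},
    {"offset": [0, 1.0, 0], "turn": 0},
    {"offset": [0, 1.2, 0], "turn": 0},
    {"offset": [0, 1.4, 0], "turn": 0},
    {"offset": [0, 1.6, 0], "turn": 0},
  ],
)

```text
t: 25.1
eef_pos: [0.4948, 0.0311, 0.3646]
ee_rot: [3.142, -0.0, -2.92]
force: [-0.1, -0.1, 0.4]
width: 0.0196
```

send_rows(
  motion=[
    {"offset": [0, 0.2, 0], "turn": 0},
    {"offset": [0, 0.4, 0], "turn": 0},
    {"offset": [0, 0.6, 0], "turn": 0},
    {"offset": [0, 0.8, 0], "turn": 0},
    {"offset": [0, 1.0, 0], "turn": 0},
    {"offset": [0, 1.2, 0], "turn": 0},
    {"offset": [0, 1.4, 0], "turn": 0},
    {"offset": [0, 1.6, 0], "turn": 0},
  ],
)

```text
t: 25.9
eef_pos: [0.4913, 0.0467, 0.3647]
ee_rot: [3.142, -0.0, -2.92]
force: [0.6, -0.7, -0.0]
width: 0.0197
```

send_rows(
  motion=[
    {"offset": [0, 0.2, 0], "turn": 0},
    {"offset": [0, 0.4, 0], "turn": 0},
    {"offset": [0, 0.6, 0], "turn": 0},
    {"offset": [0, 0.8, 0], "turn": 0},
    {"offset": [0, 1.0, 0], "turn": 0},
    {"offset": [0, 1.2, 0], "turn": 0},
    {"offset": [0, 1.4, 0], "turn": 0},
    {"offset": [0, 1.6, 0], "turn": 0},
  ],
)

```text
t: 26.7
eef_pos: [0.4878, 0.0623, 0.3647]
ee_rot: [-3.142, -0.0, -2.92]
force: [-0.1, 0.5, 0.3]
width: 0.0196
```

send_rows(
  motion=[
    {"offset": [0, 0.2, 0], "turn": 0},
    {"offset": [0, 0.3, 0], "turn": 0},
    {"offset": [0, 0.3, 0], "turn": 0},
  ],
)

```text
t: 27.0
eef_pos: [0.4871, 0.0652, 0.3646]
ee_rot: [3.141, -0.0, -2.919]
force: [0.7, -1.2, 0.5]
width: 0.0197
```

```bash
python3 fz.py; python3 sb.py 67; python3 - <<'E'
from h import *
f=load('side'); cv2.imwrite('pics/s4.png',cv2.resize(f['frame'][140:240,290:390],None,fx=6,fy=6,interpolation=cv2.INTER_CUBIC))
E
```

```text
now [487.2  65.1 364.7] yaw -167.3 w 19.7 F [ 0.1  0.1 -0.6] t 27.4 q6 -108
mean F [ 0.06 -0.04  0.12] se [0.12 0.13 0.14]
180 14 a 2.1 (-8.9..10.4) b 9.8 (5.1..13.1)
190 22 a -4.7 (-13.1..7.1) b 8.2 (-2.8..13.6)
200 18 a -6.1 (-15.9..6.8) b 7.8 (1.7..12.8)
210 22 a -9.4 (-20.1..3.6) b 7.9 (-7.3..12.3)
220 21 a -12.1 (-23.3..-2.3) b 7.7 (-6.1..12.0)
230 17 a -16.5 (-26.5..-5.6) b 7.7 (-4.1..10.9)
240 18 a -18.3 (-29.3..-9.0) b 8.0 (0.5..11.8)
250 20 a -22.1 (-32.5..-12.3) b 8.2 (2.7..12.5)
260 10 a -27.0 (-33.0..-18.9) b 6.2 (-0.9..9.1)
270 11 a -28.3 (-36.5..-18.9) b 5.1 (-0.6..9.4)
280 8 a -29.5 (-36.3..-22.5) b 3.8 (0.4..7.1)
290 6 a -33.1 (-36.4..-29.6) b 2.6 (-0.4..4.4)
hmax 296.49340920674837
px 326 340 183 210
```

View pics/s4.png

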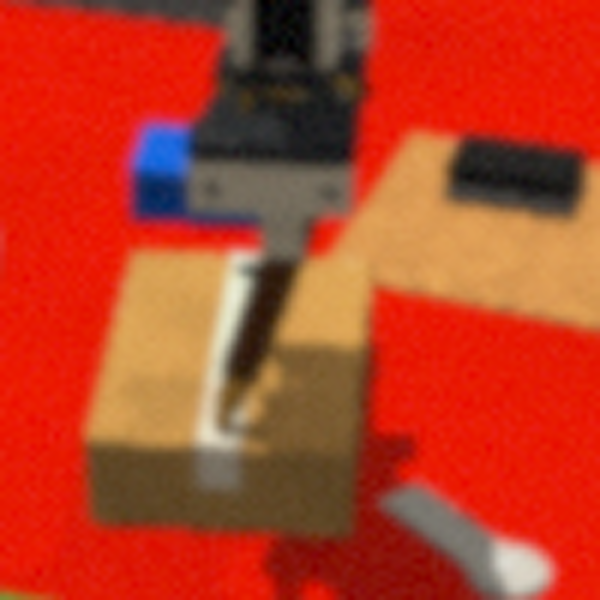

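The nib ended at (228,420) on the middle of the tape, just short of the far edge at (215,445). The press stayed between 1.4 and 1.8 N throughout. Next I'll lift and go back to the mat.

send_rows(
  motion=[
    {"offset": [0, 0, -1], "turn": 0},
    {"offset": [0, 0, -3], "turn": 0},
    {"offset": [0, 0, -4], "turn": 0},
    {"offset": [0, 0, -4], "turn": 0},
    {"offset": [0, 0, -4], "turn": 0},
  ],
)

```text
t: 27.95
eef_pos: [0.4869, 0.065, 0.4044]
ee_rot: [3.141, -0.0, -2.92]
force: [0.4, -0.6, -2.8]
width: 0.0193
```

```bash
python3 - <<'E'
from h import *
plan((485.4,-224.2,360,-172),(485.4,-224.2,320,-172))
E
```

```text
now [486.9  65.  404.4] yaw -167.3 w 19.3 F [ 0.4 -0.6 -2.8] t 27.9 q6 -108
  -> (485.4, -224.2, 360, -172) offset [  6.51 -28.18   4.44] turn 4.7
  -> (485.4, -224.2, 320, -172) offset [  6.51 -28.18   8.44] turn 4.7
```

send_rows(
  motion=[
    {"offset": [1, -4, 0], "turn": 0},
    {"offset": [2, -8.5, 0], "turn": 0},
    {"offset": [3, -13, 0], "turn": 4.7},
    {"offset": [4, -17.5, 0], "turn": 4.7},
    {"offset": [5, -22, 0], "turn": 4.7},
    {"offset": [6, -26, 0], "turn": 4.7},
    {"offset": [6.5, -28.2, 2], "turn": 4.7},
    {"offset": [6.5, -28.2, 4.4], "turn": 4.7},
  ],
)

```text
t: 28.75
eef_pos: [0.4855, -0.227, 0.3597]
ee_rot: [-3.141, 0.0, -3.005]
force: [0.0, 0.8, -2.5]
width: 0.0195
```

send_rows(
  motion=[
    {"offset": [0, 0, 2], "turn": 0},
    {"offset": [0, 0, 4], "turn": 0},
    {"offset": [0, 0, 4], "turn": 0},
    {"offset": [0, 0, 4], "turn": 0},
  ],
)

```text
t: 29.15
eef_pos: [0.4858, -0.2244, 0.3203]
ee_rot: [3.141, -0.002, -3.001]
force: [0.6, 0.3, -1.5]
width: 0.0201
```

```bash
python3 sb.py 12; python3 -c "
from h import *
plan((485.4,-224.2,304,-172))"
```

```text
180 10 a 0.6 (-11.5..12.1) b 8.5 (2.1..11.8)
190 13 a -1.2 (-11.0..8.7) b 7.1 (2.7..12.5)
200 15 a -5.3 (-14.3..5.3) b 9.0 (3.1..14.2)
210 14 a -9.4 (-18.9..1.7) b 7.9 (-1.0..12.5)
220 16 a -11.4 (-21.7..1.5) b 9.2 (4.7..14.1)
230 13 a -17.1 (-26.9..-5.5) b 8.0 (-7.9..14.4)
240 14 a -18.2 (-29.1..-5.3) b 8.6 (3.7..13.1)
250 9 a -17.9 (-28.2..-8.9) b 8.0 (4.1..12.2)
260 11 a -22.3 (-29.6..-12.6) b 5.8 (-3.4..10.6)
270 7 a -29.5 (-35.9..-20.2) b 4.5 (-2.3..9.5)
280 6 a -27.6 (-32.2..-20.6) b 3.2 (0.3..6.0)
290 6 a -32.3 (-36.3..-27.6) b 1.5 (-3.3..6.5)
300 2 a -33.9 (-35.8..-31.9) b 3.6 (3.3..3.9)
hmax 301.75394216143354
px 350 363 154 179
now [ 486.2 -224.3  321.1] yaw -172.0 w 19.4 F [ 0.1 -0.5 -0.7] t 29.2 q6 -78
  -> (485.4, -224.2, 304, -172) offset [0.07 0.02 1.71] turn 0.0
```

send_rows(
  motion=[
    {"offset": [0, 0, 0.7], "turn": 0},
    {"offset": [0, 0, 1.3], "turn": 0},
    {"offset": [0, 0, 1.5], "turn": 0},
    {"offset": [0, 0, 1.5], "turn": 0},
  ],
)

```text
t: 29.6
eef_pos: [0.4863, -0.2243, 0.3059]
ee_rot: [-3.141, 0.001, -3.001]
force: [1.1, -0.1, 1.1]
width: 0.0196
```

send_rows(
  motion=[
    {"offset": [0, 0, 0], "turn": 0},
    {"offset": [0, 0, 0], "turn": 0},
    {"offset": [0.8, 0, 0.3], "turn": 0},
    {"offset": [1.6, 0, 0.6], "turn": 0},
    {"offset": [2.4, 0, 0.9], "turn": 0},
    {"offset": [3.2, 0, 1.3], "turn": 0},
    {"offset": [4, 0, 1.8], "turn": 0},
    {"offset": [4.7, 0, 2.4], "turn": 0},
  ],
  squeeze=4,
)

```text
t: 30.4
eef_pos: [0.4384, -0.231, 0.2813]
ee_rot: [3.142, -0.0, -3.002]
force: [-1.0, -0.3, 0.6]
width: 0.0206
```

```bash
python3 sb.py 9; python3 -c "
from h import *
plan()"
```

```text
180 16 a -10.9 (-24.0..4.0) b 6.6 (-3.9..11.9)
190 24 a -21.5 (-35.2..-3.2) b 6.3 (-9.3..14.3)
200 17 a -29.8 (-42.1..-14.2) b 6.5 (-3.7..12.6)
210 18 a -37.7 (-49.2..-21.7) b 5.9 (-5.1..11.4)
220 21 a -45.2 (-59.8..-29.4) b 7.0 (-2.0..13.8)
230 17 a -52.2 (-64.2..-36.4) b 6.7 (-13.3..12.0)
240 11 a -60.2 (-72.1..-47.5) b 6.7 (-1.0..13.1)
250 13 a -68.3 (-76.8..-56.0) b 5.5 (-2.3..11.5)
260 6 a -80.0 (-84.2..-75.7) b 1.0 (-3.7..3.8)
270 13 a -27.6 (-87.5..13.7) b 2.4 (-23.3..23.5)
hmax 272.19456528843637
px 349 374 162 185
now [ 437.1 -230.9  280.2] yaw -172.0 w 19.8 F [-2.7 -0.2 -1.6] t 30.4 q6 -77
```

send_rows(
  motion=[
    {"offset": [0.7, 0, 0.5], "turn": 0},
    {"offset": [1.3, 0, 1.1], "turn": 0},
    {"offset": [1.9, 0, 1.7], "turn": 0},
    {"offset": [2.4, 0, 2.4], "turn": 0},
    {"offset": [3.0, 0, 3.1], "turn": 0},
    {"offset": [3.5, 0, 3.9], "turn": 0},
    {"offset": [3.9, 0, 4.7], "turn": 0},
    {"offset": [4.2, 0, 5.4], "turn": 0},
  ],
)

```text
t: 31.25
eef_pos: [0.3973, -0.2368, 0.2268]
ee_rot: [3.141, -0.0, -3.002]
force: [-0.0, 0.2, -0.4]
width: 0.0198
```

```bash
python3 sb.py 9|head -8; python3 - <<'E'
from h import *
plan()
f=load('side'); cv2.imwrite('pics/s5.png',cv2.resize(f['frame'][140:220,320:420],None,fx=6,fy=6,interpolation=cv2.INTER_CUBIC))
E
```

```text
180 38 a -56.1 (-86.6..-11.0) b 6.2 (-5.1..17.9)
190 30 a -61.8 (-89.9..-30.4) b 7.5 (1.6..14.9)
200 14 a -76.2 (-89.4..-53.7) b 6.3 (1.4..12.2)
210 18 a -36.4 (-87.7..29.3) b 4.5 (-13.7..22.6)
hmax 217.69964102712794
px 359 389 174 185
now [ 396.6 -236.7  225.9] yaw -172.0 w 19.9 F [-1.   0.2 -1.6] t 31.3 q6 -76
```

View pics/s5.png

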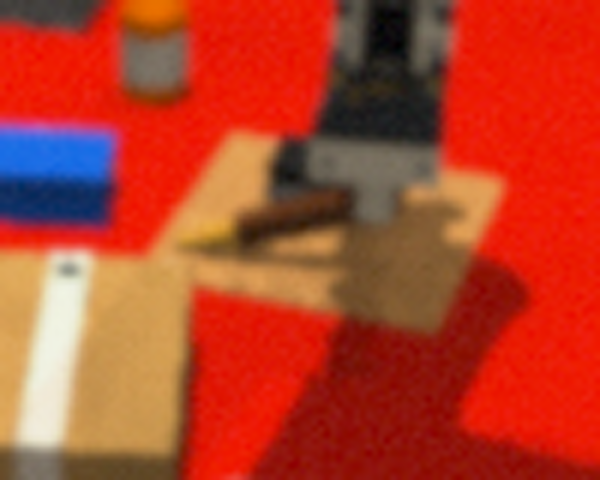

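The side crop shows the burnisher nearly down, with the nib on the mat at (195,240) and the tail in the fingers. I'll finish lowering it and release.

send_rows(
  motion=[
    {"offset": [0.3, 0, 0.8], "turn": 0},
    {"offset": [0.6, 0, 1.8], "turn": 0},
    {"offset": [0.8, 0, 2.6], "turn": 0},
    {"offset": [1, 0, 3.4], "turn": 0},
    {"offset": [1.1, 0, 4], "turn": 0},
    {"offset": [1.1, 0, 4.1], "turn": 0},
    {"offset": [1.1, 0, 4.1], "turn": 0},
  ],
)

```text
t: 32.0
eef_pos: [0.3868, -0.2383, 0.1865]
ee_rot: [3.141, -0.001, -3.002]
force: [-0.2, -0.3, 0.3]
width: 0.0204
```

send_rows(
  motion=[
    {"offset": [0, 0, 0], "turn": 0},
    {"offset": [0, 0, 0], "turn": 0},
    {"offset": [0, 0, 0], "turn": 0},
    {"offset": [0, 0, 0], "turn": 0},
  ],
  hand=0,
)

```text
t: 32.4
eef_pos: [0.3869, -0.2383, 0.1868]
ee_rot: [-3.141, 0.0, -3.002]
force: [-0.3, -1.2, -1.1]
width: 0.0424
```

send_rows(
  motion=[
    {"offset": [0, 0, -3], "turn": 0},
    {"offset": [0, 0, -7], "turn": 0},
    {"offset": [0, 0, -12], "turn": 0},
    {"offset": [-4, 0, -17], "turn": 0},
    {"offset": [-8, 0, -19], "turn": 0},
    {"offset": [-13, 0, -19], "turn": 0},
    {"offset": [-15, 0, -19], "turn": 0},
    {"offset": [-15, 0, -19], "turn": 0},
  ],
)

```text
t: 33.2
eef_pos: [0.5383, -0.2167, 0.3761]
ee_rot: [-3.141, 0.0, -3.0]
force: [-1.3, 0.9, 0.3]
width: 0.0438
```

```bash
python3 - <<'E'
from h import *
plan()
f=grab('wrist');P=cloud(f)*1000
m=(P[...,2]>7)&(P[...,2]<32)&(P[...,0]>350)&(P[...,0]<545)&(P[...,1]>-280)&(P[...,1]<-190)
W=P[m]; r=cv2.minAreaRect(W[:,:2].astype(np.float32)); print('burn',np.round(r[0],1),np.round(r[1],1),r[2],'z',np.round(np.percentile(W[:,2],[5,50,95]),1))
s=W[:,0]
for x in range(360,540,30): q=W[(s>=x)&(s<x+30)]; print(x,len(q),np.round(q[:,2].max(),1) if len(q) else '')
fitrect(P/1000,28,38,(440,-322),70,'pad')
mm=(np.abs(P[...,2]-3)<2)&(np.abs(P[...,0]-440)<130)&(np.abs(P[...,1]+280)<130)&(f['frame'][...,1]>110); W=P[mm]; r=cv2.minAreaRect(W[:,:2].astype(np.float32)); print('mat',np.round(cv2.boxPoints(r)))
t=grab('top'); P=cloud(t)
for n,c,z in(('blue',(638,-254),42),('green',(607,248),40),('yellow',(473,410),38),('white',(437,251),36)): fitrect(P,z-8,z+8,c,75,n)
E
```

```text
now [ 538.3 -216.7  376.1] yaw -171.9 w 43.8 F [-1.3  0.9  0.3] t 33.2 q6 -79
burn [ 456.2 -228. ] [141.3  19.8] 8.123290061950684 z [18.2 24.5 26. ]
360 108 26.7
390 908 27.6
420 817 27.2
450 768 26.8
480 535 25.5
510 179 21.6
pad c [ 441.5 -321.9] size [50.7 88. ] long yaw 0.1 z 32.9 n 6328
mat [[ 362. -376.]
 [ 531. -385.]
 [ 542. -184.]
 [ 373. -176.]]
blue c [ 688.2 -249.7] size [13.3 55.1] long yaw 97.0 z 42.5 n 60
green c [606.6 248.9] size [59.7 98.8] long yaw 1.9 z 40.3 n 682
yellow c [472.8 410.7] size [55.7 88.9] long yaw 6.0 z 38.2 n 565
white c [470.  238.4] size [48.5 78.1] long yaw 10.1 z 36.3 n 430
```

The burnisher is flat on the mat. The white case has been knocked to (470,238); green and yellow are unchanged. Next is the blue case, so I'll move over it and measure.

```bash
python3 - <<'E'
from h import *
plan((638,-254,330,-169))
E
```

```text
now [ 535.4 -217.1  375.9] yaw -172.0 w 43.7 F [-0.6 -0.5  0.2] t 33.3 q6 -79
  -> (638, -254, 330, -169) offset [-9.64 -5.09  4.59] turn -3.0
```

send_rows(
  motion=[
    {"offset": [-4, -2, 2], "turn": -3},
    {"offset": [-8, -4, 4], "turn": -3},
    {"offset": [-9.6, -5.1, 4.6], "turn": -3},
    {"offset": [-9.6, -5.1, 4.6], "turn": -3},
    {"offset": [-9.6, -5.1, 4.6], "turn": -3},
    {"offset": [-9.6, -5.1, 4.6], "turn": -3},
  ],
  hand=1,
)

```text
t: 33.9
eef_pos: [0.6365, -0.2544, 0.3315]
ee_rot: [-3.141, 0.001, -2.95]
force: [-0.1, -0.4, -0.2]
width: 0.0849
```

```bash
cat > cs.py <<'E'
from h import *
import sys
# case colour mask on its top plane from the wrist view; args: colour z x y
HSV=dict(blue=(100,125),green=(45,75),yellow=(22,38))
n,z,x,y=sys.argv[1],float(sys.argv[2]),float(sys.argv[3]),float(sys.argv[4])
f=grab(sys.argv[5] if len(sys.argv)>5 else 'wrist'); P=cloud(f); hsv=cv2.cvtColor(f['frame'],cv2.COLOR_BGR2HSV)
c=(hsv[...,1]<70)&(hsv[...,2]>120) if n=='white' else (hsv[...,0]>=HSV[n][0])&(hsv[...,0]<=HSV[n][1])&(hsv[...,1]>90)
m=c&(np.abs(P[...,2]*1000-z)<5)&(np.hypot(P[...,0]*1000-x,P[...,1]*1000-y)<75)
print('colour px',m.sum()); fitrect(P,z-5,z+5,(x,y),75,'all'); Q=P.copy(); Q[~m]=np.nan; r=fitrect(Q,z-5,z+5,(x,y),75,n)
b=cv2.boxPoints(r); e=max([b[1]-b[0],b[2]-b[1]],key=np.linalg.norm); a=np.degrees(np.arctan2(e[1],e[0]))
s=get_state(); yw=np.degrees(s['ee_rot'][2]); a=yw+((a-yw+90)%180-90)
plan((r[0][0],r[0][1],190,round(a,1)))
E
python3 cs.py blue 42 638 -254
```

```text
colour px 10602
all c [ 637.5 -254.1] size [ 66.3 106.2] long yaw 10.6 z 41.8 n 10918
blue c [ 637.6 -253.6] size [ 64.5 105.8] long yaw 10.5 z 41.8 n 10602
now [ 636.6 -254.3  331.8] yaw -169.0 w 86.1 F [-0.7 -0.5 -0.1] t 34.0 q6 -73
  -> (637.6270141601562, -253.64523315429688, 190, np.float64(-169.5)) offset [-0.12  0.04 14.18] turn 0.5
```

send_rows(
  motion=[
    {"offset": [-0.2, 0, 5], "turn": 0.5},
    {"offset": [-0.2, 0, 9], "turn": 0.5},
    {"offset": [-0.2, 0, 12], "turn": 0.5},
    {"offset": [-0.2, 0, 14.1], "turn": 0.5},
    {"offset": [-0.2, 0, 14.1], "turn": 0.5},
    {"offset": [-0.2, 0, 14.1], "turn": 0.5},
  ],
)

```text
t: 34.55
eef_pos: [0.6396, -0.254, 0.191]
ee_rot: [-3.141, 0.001, -2.957]
force: [0.6, 0.9, 0.1]
width: 0.0874
```

send_rows(
  motion=[
    {"offset": [0, 0, 0], "turn": 0},
    {"offset": [0, 0, 0], "turn": 0},
    {"offset": [0, 0, 0], "turn": 0},
    {"offset": [0, 0, 0], "turn": 0},
    {"offset": [0, 0, 0], "turn": 0},
  ],
  hand=-1,
  squeeze=35,
)

```text
t: 35.05
eef_pos: [0.6398, -0.254, 0.1908]
ee_rot: [-3.141, 0.001, -2.958]
force: [-1.1, 1.4, 6.4]
width: 0.066
```

send_rows(
  motion=[
    {"offset": [0, 0, -2], "turn": 0},
    {"offset": [0, 0, -5], "turn": 0},
    {"offset": [0, 0, -9], "turn": 0},
    {"offset": [0, 0, -12], "turn": 0},
    {"offset": [0, 0, -12], "turn": 0},
    {"offset": [0, 0, -12], "turn": 0},
  ],
)

```text
t: 35.65
eef_pos: [0.6391, -0.2539, 0.3095]
ee_rot: [3.141, 0.0, -2.958]
force: [-0.3, 0.1, -4.0]
width: 0.0656
```

```bash
python3 - <<'E'
from h import *
plan((540.2,-7.5,310,-77.3))
E
```

```text
now [ 639.1 -253.9  309.5] yaw -169.5 w 65.6 F [-0.3  0.1 -4. ] t 35.6 q6 -74
  -> (540.2, -7.5, 310, -77.3) offset [ 5.24 26.03 -0.05] turn -92.2
```

send_rows(
  motion=[
    {"offset": [0.7, 3.5, 0], "turn": -8},
    {"offset": [1.4, 7, 0], "turn": -16},
    {"offset": [2.1, 10.5, 0], "turn": -24},
    {"offset": [2.8, 14, 0], "turn": -32},
    {"offset": [3.5, 17.5, 0], "turn": -40},
    {"offset": [4.2, 21, 0], "turn": -48},
    {"offset": [4.9, 24.5, 0], "turn": -56},
    {"offset": [5.2, 26, 0], "turn": -64},
  ],
)

```text
t: 36.45
eef_pos: [0.5389, -0.0061, 0.3076]
ee_rot: [3.138, -0.001, -1.834]
force: [0.1, -1.0, -3.5]
width: 0.0656
```

send_rows(
  motion=[
    {"offset": [0, 0, 0], "turn": -8},
    {"offset": [0, 0, 0], "turn": -16},
    {"offset": [0, 0, 0], "turn": -24},
    {"offset": [0, 0, 0], "turn": -28.2},
    {"offset": [0, 0, 0], "turn": -28.2},
    {"offset": [0, 0, 0], "turn": -28.2},
    {"offset": [0, 0, 0], "turn": -28.2},
  ],
)

```text
t: 37.15
eef_pos: [0.5406, -0.008, 0.3089]
ee_rot: [3.14, -0.0, -1.351]
force: [0.2, -1.5, -3.4]
width: 0.0658
```

```bash
python3 - <<'E'
from h import *
f=grab('wrist'); P=cloud(f)*1000; s=get_state(); p=np.array(s['eef_pos'])*1000; y=s['ee_rot'][2]
ux=np.array([np.cos(y),np.sin(y)]); uy=np.array([np.sin(y),-np.cos(y)]); d=P[...,:2]-p[:2]; a=d@ux; b=d@uy; h=p[2]-P[...,2]
m=(h>140)&(h<157)&(np.abs(b)<45)&(a>15)&(a<80)
hsv=cv2.cvtColor(f['frame'],cv2.COLOR_BGR2HSV)
print('case front end a: %.1f'%np.percentile(a[m],99.5),'h %.1f'%np.median(h[m]),'b',np.percentile(b[m],[1,99]),m.sum())
plan((540.2,-7.5,251.5,-77.3))
E
```

```text
case front end a: 54.5 h 149.1 b [-31.38776314  31.97061146] 17875
now [540.7  -8.  309.1] yaw -77.4 w 65.6 F [ 0.4  0.4 -4.7] t 37.2 q6 -7
  -> (540.2, -7.5, 251.5, -77.3) offset [-0.06  0.04  5.76] turn -0.1
```

send_rows(
  motion=[
    {"offset": [-0.1, 0, 2], "turn": 0},
    {"offset": [-0.1, 0, 3.5], "turn": 0},
    {"offset": [-0.1, 0, 4.8], "turn": 0},
    {"offset": [-0.1, 0, 5.4], "turn": 0},
    {"offset": [-0.1, 0, 5.8], "turn": 0},
    {"offset": [-0.1, 0, 5.8], "turn": 0},
    {"offset": [-0.1, 0, 5.8], "turn": 0},
  ],
)

```text
t: 37.9
eef_pos: [0.541, -0.0069, 0.2522]
ee_rot: [-3.141, -0.0, -1.349]
force: [0.6, 1.2, -3.5]
width: 0.0657
```

```bash
python3 -c "
from h import *
plan((539.9,-6.8,250.8,-77.3))"
```

```text
now [541.   -6.9 252.2] yaw -77.3 w 65.7 F [ 0.6  1.2 -3.5] t 37.9 q6 -7
  -> (539.9, -6.8, 250.8, -77.3) offset [-0.03  0.1   0.14] turn 0.0
```

send_rows(
  motion=[
    {"offset": [0, 0.1, 0.1], "turn": 0},
    {"offset": [0, 0.1, 0.15], "turn": 0},
    {"offset": [0, 0.1, 0.15], "turn": 0},
  ],
)

```text
t: 38.2
eef_pos: [0.5398, -0.0072, 0.2508]
ee_rot: [-3.141, -0.0, -1.349]
force: [-2.1, 0.3, 1.9]
width: 0.0655
```

send_rows(
  motion=[
    {"offset": [0, 0, 0], "turn": 0},
    {"offset": [0, 0, 0], "turn": 0},
    {"offset": [0, 0, 0], "turn": 0},
    {"offset": [0, 0, 0], "turn": 0},
  ],
  hand=1,
)

```text
t: 38.6
eef_pos: [0.5398, -0.0072, 0.2502]
ee_rot: [-3.141, -0.0, -1.349]
force: [-0.3, 0.1, -0.3]
width: 0.0867
```

send_rows(
  motion=[
    {"offset": [0, 0, -4], "turn": 0},
    {"offset": [0, 0, -9], "turn": 0},
    {"offset": [0, 0, -13], "turn": 0},
    {"offset": [0, 0, -15], "turn": 0},
    {"offset": [0, 0, -15], "turn": 0},
  ],
)

```text
t: 39.1
eef_pos: [0.5404, -0.0071, 0.404]
ee_rot: [-3.135, -0.0, -1.348]
force: [0.0, -0.0, -0.4]
width: 0.0875
```

```bash
python3 - <<'E'
from h import *
plan((607,249,330,1.9))
P=cloud(grab('wrist')); fitrect(P,97,107,(540,-7),80,'blue'); fitrect(P,55,65,(540,-7),140,'carton')
E
```

```text
now [540.4  -7.1 404. ] yaw -77.3 w 87.5 F [ 0.  -0.  -0.4] t 39.1 q6 -7
  -> (607, 249, 330, 1.9) offset [-23.51 -12.14   7.4 ] turn -79.2
blue c [540.  -8.] size [ 66.1 107.8] long yaw 102.7 z 101.9 n 10258
carton c [542.5 -17.4] size [150.8 179.5] long yaw 102.5 z 59.9 n 20821
```

send_rows(
  motion=[
    {"offset": [-3.5, -1.8, 0], "turn": -8},
    {"offset": [-7, -3.6, 0], "turn": -16},
    {"offset": [-10.5, -5.4, 0], "turn": -24},
    {"offset": [-14, -7.2, 0], "turn": -32},
    {"offset": [-17.5, -9, 1], "turn": -40},
    {"offset": [-20.5, -10.7, 3], "turn": -48},
    {"offset": [-23.5, -12.1, 5], "turn": -56},
    {"offset": [-23.5, -12.1, 7], "turn": -64},
  ],
)

```text
t: 39.95
eef_pos: [0.6063, 0.2521, 0.327]
ee_rot: [3.14, 0.001, -0.224]
force: [-0.7, -0.2, -0.5]
width: 0.0877
```

send_rows(
  motion=[
    {"offset": [0, 0, 0.4], "turn": -8},
    {"offset": [0, 0, 0.4], "turn": -15.2},
    {"offset": [0, 0, 0.4], "turn": -15.2},
    {"offset": [0, 0, 0.4], "turn": -15.2},
    {"offset": [0, 0, 0.4], "turn": -15.2},
  ],
)

```text
t: 40.45
eef_pos: [0.606, 0.2486, 0.3258]
ee_rot: [3.141, 0.0, 0.03]
force: [0.2, 0.8, -0.2]
width: 0.0875
```

```bash
python3 cs.py green 40 607 249; python3 -c "
from h import *
f=load('wrist'); cv2.imwrite('pics/g1.png',f['frame'])"
```

```text
colour px 7175
all c [607.1 250.1] size [60.2 98.2] long yaw 2.4 z 40.0 n 9447
green c [607.1 249.8] size [58.8 96.1] long yaw 2.5 z 40.0 n 7175
now [606.  248.6 326.1] yaw 1.8 w 87.6 F [-0.  -0.   0.6] t 40.5 q6 52
  -> (607.133544921875, 249.7675018310547, 190, np.float64(2.5)) offset [ 0.12 -0.12 13.61] turn -0.7
```

View pics/g1.png

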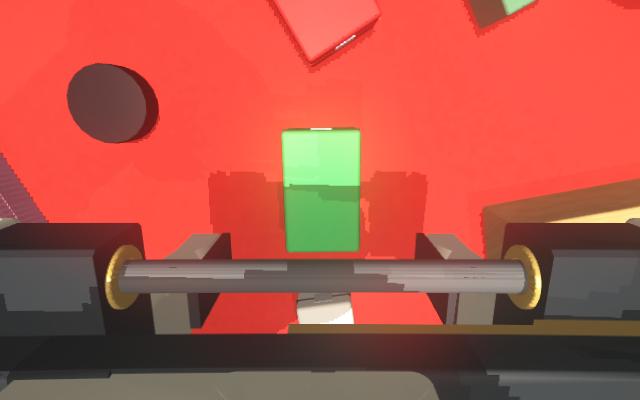

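The wrist view shows the bright green case at (322,190) with steel latches, 98 x 60 x 40 mm. The pale-green chalk box at the top right and the red case at the top are look-alikes. I'll grasp the green case.

send_rows(
  motion=[
    {"offset": [0.1, -0.1, 5], "turn": -0.6},
    {"offset": [0.1, -0.1, 9], "turn": -0.6},
    {"offset": [0.1, -0.1, 12], "turn": -0.6},
    {"offset": [0.1, -0.1, 13.6], "turn": -0.6},
    {"offset": [0.1, -0.1, 13.6], "turn": -0.6},
    {"offset": [0.1, -0.1, 13.6], "turn": -0.6},
  ],
)

```text
t: 41.1
eef_pos: [0.6073, 0.2498, 0.1906]
ee_rot: [3.141, -0.0, 0.043]
force: [-0.3, 0.4, 0.3]
width: 0.0876
```

send_rows(
  motion=[
    {"offset": [0, 0, 0], "turn": 0},
    {"offset": [0, 0, 0], "turn": 0},
    {"offset": [0, 0, 0], "turn": 0},
    {"offset": [0, 0, 0], "turn": 0},
    {"offset": [0, 0, 0], "turn": 0},
  ],
  hand=-1,
  squeeze=35,
)

```text
t: 41.6
eef_pos: [0.6071, 0.2497, 0.1908]
ee_rot: [-3.141, -0.001, 0.044]
force: [-1.0, -1.1, 4.3]
width: 0.06
```

send_rows(
  motion=[
    {"offset": [0, 0, -2], "turn": 0},
    {"offset": [0, 0, -6], "turn": 0},
    {"offset": [0, 0, -11], "turn": 0},
    {"offset": [0, 0, -16], "turn": 0},
    {"offset": [0, 0, -16], "turn": 0},
    {"offset": [0, 0, -16], "turn": 0},
  ],
)

```text
t: 42.2
eef_pos: [0.6066, 0.2497, 0.351]
ee_rot: [-3.14, -0.001, 0.044]
force: [-0.3, -0.2, -4.8]
width: 0.0598
```

```bash
python3 - <<'E'
from h import *
plan((540.1,-7.6,350,-77.3))
E
```

```text
now [606.6 249.7 351. ] yaw 2.5 w 59.8 F [-0.3 -0.2 -4.8] t 42.2 q6 53
  -> (540.1, -7.6, 350, -77.3) offset [-7.77 25.41  0.1 ] turn 79.8
```

send_rows(
  motion=[
    {"offset": [-1.1, 3.5, 0], "turn": 8},
    {"offset": [-2.1, 7, 0], "turn": 16},
    {"offset": [-3.2, 10.5, 0], "turn": 24},
    {"offset": [-4.3, 14, 0], "turn": 32},
    {"offset": [-5.4, 17.5, 0], "turn": 40},
    {"offset": [-6.5, 21, 0], "turn": 48},
    {"offset": [-7.4, 24.2, 0], "turn": 56},
    {"offset": [-7.8, 25.4, 0.1], "turn": 64},
  ],
)

```text
t: 43.0
eef_pos: [0.5383, -0.01, 0.3467]
ee_rot: [3.137, 0.002, -1.081]
force: [0.9, 0.2, -3.7]
width: 0.06
```

send_rows(
  motion=[
    {"offset": [0, 0, 1], "turn": 8},
    {"offset": [0, 0, 2.5], "turn": 15.8},
    {"offset": [0, 0, 4], "turn": 15.8},
    {"offset": [0, 0, 4.5], "turn": 15.8},
    {"offset": [0, 0, 4.5], "turn": 15.8},
    {"offset": [0, 0, 4.5], "turn": 15.8},
  ],
)

```text
t: 43.6
eef_pos: [0.5402, -0.0074, 0.3038]
ee_rot: [3.141, -0.0, -1.348]
force: [-0.0, 0.8, -3.4]
width: 0.0597
```

```bash
cat > fe.py <<'E'
from h import *
import sys
# front end of the held case in tool axes and half length; then plan
L,tz=float(sys.argv[1]),float(sys.argv[2]); H=float(sys.argv[3])
f=grab('wrist'); P=cloud(f)*1000; s=get_state(); p=np.array(s['eef_pos'])*1000; y=s['ee_rot'][2]
ux=np.array([np.cos(y),np.sin(y)]); uy=np.array([np.sin(y),-np.cos(y)]); d=P[...,:2]-p[:2]; a=d@ux; b=d@uy; h=p[2]-P[...,2]
t=190.8-H; m=(abs(h-t)<6)&(np.abs(b)<40)&(a>15)&(a<80); e=np.percentile(a[m],99.5)
o=e-.5-L/2; q=np.array([540.1,-7.6])-o*ux
print('front %.1f off %.1f h %.1f exp %.1f b'%(e,o,np.median(h[m]),t),np.round(np.percentile(b[m],[1,99]),1)); plan((*np.round(q,1),tz,-77.3))
E
python3 fe.py 98 293 40
```

```text
front 48.7 off -0.8 h 151.4 exp 150.8 b [-28.5  29.2]
now [540.4  -7.3 304.3] yaw -77.3 w 59.8 F [-0.5 -0.6 -3.6] t 43.6 q6 -7
  -> (np.float64(540.3), np.float64(-8.4), 293.0, -77.3) offset [0.1  0.03 1.13] turn 0.0
```

send_rows(
  motion=[
    {"offset": [0.1, 0, 0.5], "turn": 0},
    {"offset": [0.1, 0, 0.9], "turn": 0},
    {"offset": [0.1, 0, 1.15], "turn": 0},
    {"offset": [0.1, 0, 1.15], "turn": 0},
    {"offset": [0.1, 0, 1.15], "turn": 0},
  ],
)

```text
t: 44.15
eef_pos: [0.5404, -0.0084, 0.2928]
ee_rot: [-3.141, -0.0, -1.349]
force: [-0.3, 0.1, -1.4]
width: 0.0598
```

send_rows(
  motion=[
    {"offset": [0, 0, 0], "turn": 0},
    {"offset": [0, 0, 0], "turn": 0},
    {"offset": [0, 0, 0], "turn": 0},
    {"offset": [0, 0, 0], "turn": 0},
  ],
  hand=1,
)

```text
t: 44.55
eef_pos: [0.5405, -0.0084, 0.2928]
ee_rot: [-3.141, -0.0, -1.349]
force: [-0.2, -0.5, -0.1]
width: 0.085
```

send_rows(
  motion=[
    {"offset": [0, 0, -4], "turn": 0},
    {"offset": [0, 0, -9], "turn": 0},
    {"offset": [0, 0, -13], "turn": 0},
    {"offset": [0, 0, -13], "turn": 0},
    {"offset": [0, 0, -13], "turn": 0},
  ],
)

```text
t: 45.05
eef_pos: [0.5404, -0.0084, 0.4239]
ee_rot: [-3.139, 0.001, -1.349]
force: [-0.1, -0.3, -0.7]
width: 0.0874
```

```bash
python3 - <<'E'
from h import *
P=cloud(grab('wrist')); fitrect(P,137,147,(540,-7),80,'green'); fitrect(P,97,107,(540,-7),80,'blue'); 
P=cloud(grab('top')); fitrect(P,30,46,(473,411),75,'yellow');fitrect(P,28,44,(470,238),75,'white')
plan((472.8,410.7,330,6))
E
```

```text
green c [540.4  -8.4] size [60.1 98.2] long yaw 102.7 z 141.9 n 9688
blue c [551.5 -57.5] size [ 5.1 65. ] long yaw 12.7 z 101.4 n 470
yellow c [0. 0.] size [0. 0.] long yaw 0.0 z nan n 0
white c [0. 0.] size [0. 0.] long yaw 0.0 z nan n 0
now [540.   -8.5 421.9] yaw -77.3 w 87.6 F [ 0.2 -1.1 -0.6] t 45.1 q6 -7
  -> (472.8, 410.7, 330, 6) offset [-42.37  -2.66   9.19] turn -83.3
  return _methods._mean(a, axis=axis, dtype=dtype,
  ret = ret.dtype.type(ret / rcount)
```

send_rows(
  motion=[
    {"offset": [-4.8, -0.3, 0], "turn": -8},
    {"offset": [-9.6, -0.6, 0], "turn": -16},
    {"offset": [-14.4, -0.9, 0], "turn": -24},
    {"offset": [-19.2, -1.2, 0], "turn": -32},
    {"offset": [-24, -1.5, 2], "turn": -40},
    {"offset": [-28.4, -1.8, 4], "turn": -48},
    {"offset": [-32.8, -2.1, 6], "turn": -56},
    {"offset": [-37.2, -2.4, 8], "turn": -64},
  ],
)

```text
t: 45.95
eef_pos: [0.481, 0.3613, 0.3404]
ee_rot: [3.139, 0.001, -0.226]
force: [1.0, 0.4, 1.3]
width: 0.0874
```

```bash
python3 -c "
from h import *
plan((472.8,410.7,330,6))"
```

```text
now [481.  361.3 340.4] yaw -12.9 w 87.4 F [1.  0.4 1.3] t 46.0 q6 22
  -> (472.8, 410.7, 330, 6) offset [-1.91 -4.63  1.04] turn -18.9
```

send_rows(
  motion=[
    {"offset": [-1.9, -4.4, 1], "turn": -8},
    {"offset": [-1.9, -4.6, 1], "turn": -16},
    {"offset": [-1.9, -4.6, 1], "turn": -18.9},
    {"offset": [-1.9, -4.6, 1], "turn": -18.9},
    {"offset": [-1.9, -4.6, 1], "turn": -18.9},
    {"offset": [-1.9, -4.6, 1], "turn": -18.9},
  ],
)

```text
t: 46.55
eef_pos: [0.4741, 0.4084, 0.3323]
ee_rot: [3.141, 0.0, 0.096]
force: [-0.1, 0.2, -0.4]
width: 0.0877
```

```bash
python3 cs.py yellow 38 473 411
```

```text
colour px 6855
all c [473.2 411.3] size [54.  88.3] long yaw 6.4 z 38.0 n 7184
yellow c [473.6 411.5] size [52.5 86.6] long yaw 6.7 z 38.0 n 6855
now [474.1 408.4 332.5] yaw 5.5 w 87.6 F [-0.  -0.2 -0.2] t 46.6 q6 37
  -> (473.580078125, 411.48065185546875, 190, np.float64(6.7)) offset [-0.02 -0.31 14.25] turn -1.2
```

send_rows(
  motion=[
    {"offset": [-0.05, -0.3, 5], "turn": -1},
    {"offset": [-0.05, -0.3, 9], "turn": -1},
    {"offset": [-0.05, -0.3, 12], "turn": -1},
    {"offset": [-0.05, -0.3, 14.2], "turn": -1},
    {"offset": [-0.05, -0.3, 14.2], "turn": -1},
    {"offset": [-0.05, -0.3, 14.2], "turn": -1},
  ],
)

```text
t: 47.2
eef_pos: [0.4736, 0.4118, 0.1911]
ee_rot: [3.141, -0.0, 0.115]
force: [-0.2, 0.3, 1.2]
width: 0.0876
```

send_rows(
  motion=[
    {"offset": [0, 0, 0], "turn": 0},
    {"offset": [0, 0, 0], "turn": 0},
    {"offset": [0, 0, 0], "turn": 0},
    {"offset": [0, 0, 0], "turn": 0},
    {"offset": [0, 0, 0], "turn": 0},
    {"offset": [0, 0, 0], "turn": 0},
  ],
  hand=-1,
  squeeze=35,
)

```text
t: 47.8
eef_pos: [0.4732, 0.4117, 0.1911]
ee_rot: [3.142, -0.0, 0.116]
force: [-0.8, -1.5, 5.2]
width: 0.0537
```

send_rows(
  motion=[
    {"offset": [0, 0, -2], "turn": 0},
    {"offset": [0, 0, -6], "turn": 0},
    {"offset": [0, 0, -11], "turn": 0},
    {"offset": [0, 0, -16], "turn": 0},
    {"offset": [0, 0, -20], "turn": 0},
    {"offset": [0, 0, -20], "turn": 0},
    {"offset": [0, 0, -20], "turn": 0},
  ],
)

```text
t: 48.5
eef_pos: [0.4729, 0.4116, 0.3909]
ee_rot: [-3.14, -0.0, 0.115]
force: [-1.5, 0.5, -3.7]
width: 0.0538
```

```bash
python3 - <<'E'
from h import *
plan((540.2,-7.9,390,-77.3))
E
```

```text
now [472.9 411.6 390.9] yaw 6.6 w 53.8 F [-1.5  0.5 -3.7] t 48.5 q6 38
  -> (540.2, -7.9, 390, -77.3) offset [ 1.87 42.45  0.09] turn 83.9
```

send_rows(
  motion=[
    {"offset": [0.2, 4.7, 0], "turn": 8},
    {"offset": [0.4, 9.4, 0], "turn": 16},
    {"offset": [0.6, 14.1, 0], "turn": 24},
    {"offset": [0.8, 18.8, 0], "turn": 32},
    {"offset": [1.0, 23.5, 0], "turn": 40},
    {"offset": [1.3, 28.2, 0], "turn": 48},
    {"offset": [1.5, 32.9, 0], "turn": 56},
    {"offset": [1.7, 37.6, 0], "turn": 64},
  ],
)

```text
t: 49.3
eef_pos: [0.5327, 0.0383, 0.3883]
ee_rot: [3.138, 0.001, -1.007]
force: [2.0, 0.7, -3.0]
width: 0.0537
```

send_rows(
  motion=[
    {"offset": [0, 0, 0], "turn": 8},
    {"offset": [0, 0, 0], "turn": 16},
    {"offset": [0, 0, 0], "turn": 19.9},
    {"offset": [0, 0, 0], "turn": 19.9},
    {"offset": [0, 0, 0], "turn": 19.9},
  ],
)

```text
t: 49.8
eef_pos: [0.5331, 0.0402, 0.389]
ee_rot: [3.139, -0.0, -1.347]
force: [-0.2, 0.2, -3.2]
width: 0.0538
```

```bash
python3 -c "
from h import *
plan((540.2,-7.9,350,-77.3))"
```

```text
now [533.1  40.2 389. ] yaw -77.2 w 53.8 F [-0.2  0.2 -3.2] t 49.8 q6 -12
  -> (540.2, -7.9, 350, -77.3) offset [4.85 0.38 3.9 ] turn 0.1
```

send_rows(
  motion=[
    {"offset": [3, 0.2, 0], "turn": 0.1},
    {"offset": [4.9, 0.4, 0], "turn": 0.1},
    {"offset": [4.9, 0.4, 2], "turn": 0.1},
    {"offset": [4.9, 0.4, 3.9], "turn": 0.1},
    {"offset": [4.9, 0.4, 4.2], "turn": 0.1},
    {"offset": [4.9, 0.4, 4.2], "turn": 0.1},
    {"offset": [4.9, 0.4, 4.2], "turn": 0.1},
  ],
)

```text
t: 50.5
eef_pos: [0.5407, -0.0081, 0.3494]
ee_rot: [-3.141, -0.0, -1.349]
force: [0.2, 0.3, -2.5]
width: 0.0538
```

```bash
python3 fe.py 88 333.1 38
```

```text
front 43.3 off -1.2 h 153.5 exp 152.8 b [-26.1  25.9]
now [540.7  -8.1 349.6] yaw -77.3 w 54.1 F [ 0.4 -0.5 -3.3] t 50.5 q6 -7
  -> (np.float64(540.4), np.float64(-8.7), 333.1, -77.3) offset [0.05 0.04 1.65] turn -0.0
```

send_rows(
  motion=[
    {"offset": [0, 0.05, 0.7], "turn": 0},
    {"offset": [0, 0.05, 1.3], "turn": 0},
    {"offset": [0, 0.05, 1.65], "turn": 0},
    {"offset": [0, 0.05, 1.65], "turn": 0},
    {"offset": [0, 0.05, 1.65], "turn": 0},
  ],
)

```text
t: 51.05
eef_pos: [0.5396, -0.0085, 0.3331]
ee_rot: [-3.141, -0.0, -1.35]
force: [-5.0, 1.8, 6.8]
width: 0.0538
```

send_rows(
  motion=[
    {"offset": [0, 0, 0], "turn": 0},
    {"offset": [0, 0, 0], "turn": 0},
    {"offset": [0, 0, 0], "turn": 0},
    {"offset": [0, 0, 0], "turn": 0},
  ],
  hand=0.9,
)

```text
t: 51.45
eef_pos: [0.5399, -0.0086, 0.3321]
ee_rot: [-3.142, -0.0, -1.351]
force: [-0.8, -0.7, 0.0]
width: 0.0795
```

send_rows(
  motion=[
    {"offset": [0, 0, -4], "turn": 0},
    {"offset": [0, 0, -9], "turn": 0},
    {"offset": [0, 0, -12], "turn": 0},
    {"offset": [0, 0, -12], "turn": 0},
    {"offset": [0, 0, -12], "turn": 0},
  ],
)

```text
t: 51.95
eef_pos: [0.5397, -0.0085, 0.4527]
ee_rot: [-3.14, 0.0, -1.351]
force: [-0.2, 0.0, -0.6]
width: 0.0832
```

```bash
python3 - <<'E'
from h import *
P=cloud(grab('wrist')); fitrect(P,175,185,(540,-7),80,'yellow')
plan((470,238.4,420,10))
E
```

```text
yellow c [539.6  -8.4] size [54. 88.] long yaw 102.6 z 179.9 n 8294
now [539.5  -8.6 451.6] yaw -77.4 w 83.3 F [-0.3  0.9  0.2] t 52.0 q6 -7
  -> (470, 238.4, 420, 10) offset [-25.62   1.4    3.16] turn -87.4
```

send_rows(
  motion=[
    {"offset": [-3.5, 0.2, 0], "turn": -8},
    {"offset": [-7, 0.4, 0], "turn": -16},
    {"offset": [-10.5, 0.6, 0], "turn": -24},
    {"offset": [-14, 0.8, 0], "turn": -32},
    {"offset": [-17.5, 1.0, 1], "turn": -40},
    {"offset": [-21, 1.2, 3], "turn": -48},
    {"offset": [-24, 1.3, 6], "turn": -56},
    {"offset": [-25.6, 1.4, 9], "turn": -64},
  ],
  hand=1,
)

```text
t: 52.8
eef_pos: [0.4693, 0.2399, 0.3601]
ee_rot: [3.141, 0.001, -0.226]
force: [0.2, 0.6, -0.5]
width: 0.0877
```

send_rows(
  motion=[
    {"offset": [0, 0, 2], "turn": -8},
    {"offset": [0, 0, 3], "turn": -16},
    {"offset": [0, 0, 3], "turn": -23.4},
    {"offset": [0, 0, 3], "turn": -23.4},
    {"offset": [0, 0, 3], "turn": -23.4},
    {"offset": [0, 0, 3], "turn": -23.4},
  ],
)

```text
t: 53.4
eef_pos: [0.4703, 0.2381, 0.332]
ee_rot: [3.141, 0.0, 0.172]
force: [0.2, -0.2, 0.3]
width: 0.0875
```

```bash
python3 cs.py white 36 470 238; python3 -c "
from h import *
cv2.imwrite('pics/wh.png',load('wrist')['frame'])"
```

```text
colour px 5427
all c [470.1 239.3] size [48.  77.9] long yaw 9.8 z 36.0 n 5595
white c [470.2 239.2] size [47.4 77.7] long yaw 9.9 z 36.0 n 5427
now [470.3 238.1 332.1] yaw 9.9 w 87.6 F [0.4 0.6 0.1] t 53.5 q6 52
  -> (470.2311706542969, 239.23370361328125, 190, np.float64(9.9)) offset [ 0.02 -0.11 14.21] turn -0.0
```

View pics/wh.png

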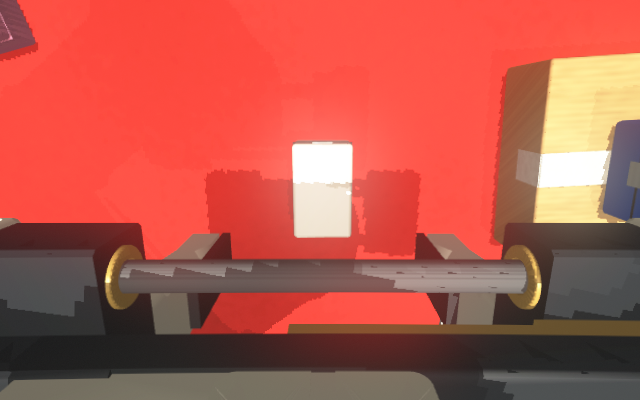

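The white case is at (322,190), upright with its latch at the end, 78 x 48 mm. I'll grasp it.

send_rows(
  motion=[
    {"offset": [0, -0.1, 5], "turn": 0},
    {"offset": [0, -0.1, 9], "turn": 0},
    {"offset": [0, -0.1, 12], "turn": 0},
    {"offset": [0, -0.1, 14.1], "turn": 0},
    {"offset": [0, -0.1, 14.1], "turn": 0},
    {"offset": [0, -0.1, 14.1], "turn": 0},
  ],
)

```text
t: 54.05
eef_pos: [0.4703, 0.2394, 0.1916]
ee_rot: [3.141, 0.0, 0.174]
force: [-0.7, 0.1, 0.0]
width: 0.0878
```

send_rows(
  motion=[
    {"offset": [0, 0, 0], "turn": 0},
    {"offset": [0, 0, 0], "turn": 0},
    {"offset": [0, 0, 0], "turn": 0},
    {"offset": [0, 0, 0], "turn": 0},
    {"offset": [0, 0, 0], "turn": 0},
    {"offset": [0, 0, 0], "turn": 0},
  ],
  hand=-1,
  squeeze=35,
)

```text
t: 54.65
eef_pos: [0.4701, 0.2392, 0.1914]
ee_rot: [3.142, -0.0, 0.175]
force: [-1.3, 0.1, 3.3]
width: 0.048
```

send_rows(
  motion=[
    {"offset": [0, 0, -2], "turn": 0},
    {"offset": [0, 0, -6], "turn": 0},
    {"offset": [0, 0, -11], "turn": 0},
    {"offset": [0, 0, -16], "turn": 0},
    {"offset": [0, 0, -21], "turn": 0},
    {"offset": [0, 0, -23], "turn": 0},
    {"offset": [0, 0, -23], "turn": 0},
    {"offset": [0, 0, -23], "turn": 0},
  ],
)

```text
t: 55.45
eef_pos: [0.4695, 0.2389, 0.4202]
ee_rot: [-3.141, 0.001, 0.174]
force: [0.9, -0.7, -3.6]
width: 0.048
```

```bash
python3 - <<'E'
from h import *
plan((540.1,-8,420,-77.3))
E
```

```text
now [469.5 238.9 420.2] yaw 10.0 w 48.0 F [ 0.9 -0.7 -3.6] t 55.5 q6 52
  -> (540.1, -8, 420, -77.3) offset [2.660e+00 2.554e+01 2.000e-02] turn 87.3
```

send_rows(
  motion=[
    {"offset": [0.3, 3.3, 0], "turn": 8},
    {"offset": [0.7, 6.6, 0], "turn": 16},
    {"offset": [1.0, 9.9, 0], "turn": 24},
    {"offset": [1.4, 13.2, 0], "turn": 32},
    {"offset": [1.7, 16.5, 0], "turn": 40},
    {"offset": [2.1, 19.8, 0], "turn": 48},
    {"offset": [2.5, 23.4, 0], "turn": 56},
    {"offset": [2.7, 25.5, 0], "turn": 64},
  ],
)

```text
t: 56.25
eef_pos: [0.5409, -0.0093, 0.4183]
ee_rot: [3.137, 0.002, -0.949]
force: [-0.3, 0.5, -3.6]
width: 0.0475
```

send_rows(
  motion=[
    {"offset": [0, 0, 0], "turn": 8},
    {"offset": [0, 0, 1], "turn": 16},
    {"offset": [0, 0, 2], "turn": 23.3},
    {"offset": [0, 0, 3], "turn": 23.3},
    {"offset": [0, 0, 3.5], "turn": 23.3},
    {"offset": [0, 0, 3.5], "turn": 23.3},
    {"offset": [0, 0, 3.5], "turn": 23.3},
  ],
)

```text
t: 56.95
eef_pos: [0.5412, -0.0071, 0.386]
ee_rot: [3.141, -0.0, -1.347]
force: [0.5, 0.3, -2.6]
width: 0.0479
```

```bash
python3 fe.py 78 371.4 36; python3 -c "
from h import *
plan((540.2,-8.2,371.4,-77.3))"
```

```text
front 38.5 off -1.0 h 156.0 exp 154.8 b [-22.9  23.3]
now [541.2  -7.1 386.4] yaw -77.2 w 47.9 F [-0.3  0.4 -2.5] t 57.0 q6 -7
  -> (np.float64(540.3), np.float64(-8.5), 371.4, -77.3) offset [0.12 0.12 1.5 ] turn 0.1
now [541.2  -7.1 386.4] yaw -77.2 w 47.9 F [-0.3  0.4 -2.5] t 57.0 q6 -7
  -> (540.2, -8.2, 371.4, -77.3) offset [0.09 0.12 1.5 ] turn 0.1
```

send_rows(
  motion=[
    {"offset": [0.1, 0.1, 0.6], "turn": 0.1},
    {"offset": [0.1, 0.1, 1.1], "turn": 0.1},
    {"offset": [0.1, 0.1, 1.4], "turn": 0.1},
    {"offset": [0.1, 0.1, 1.45], "turn": 0.1},
    {"offset": [0.1, 0.1, 1.45], "turn": 0.1},
  ],
)

```text
t: 57.5
eef_pos: [0.5403, -0.0084, 0.3715]
ee_rot: [3.141, -0.0, -1.35]
force: [-0.2, -0.9, -2.2]
width: 0.0479
```

send_rows(
  motion=[
    {"offset": [0, 0, 0], "turn": 0},
    {"offset": [0, 0, 0], "turn": 0},
    {"offset": [0, 0, 0], "turn": 0},
    {"offset": [0, 0, 0], "turn": 0},
  ],
  hand=0.8,
)

```text
t: 57.9
eef_pos: [0.5404, -0.0084, 0.3719]
ee_rot: [-3.141, -0.0, -1.35]
force: [-0.4, -0.6, -0.4]
width: 0.0744
```

send_rows(
  motion=[
    {"offset": [0, 0, -3], "turn": 0},
    {"offset": [0, 0, -7], "turn": 0},
    {"offset": [0, 0, -10], "turn": 0},
    {"offset": [0, 0, -10], "turn": 0},
    {"offset": [0, 0, -10], "turn": 0},
  ],
)

```text
t: 58.4
eef_pos: [0.5402, -0.0084, 0.4722]
ee_rot: [-3.14, 0.001, -1.351]
force: [-0.3, 0.1, -0.6]
width: 0.0793
```

```bash
python3 - <<'E'
from h import *
P=cloud(grab('wrist')); fitrect(P,211,221,(540,-7),80,'white')
plan()
E
```

```text
white c [540.1  -8.2] size [48.  78.2] long yaw 102.4 z 215.9 n 7322
now [540.   -8.4 471.2] yaw -77.4 w 79.2 F [-0.4  1.2  0.6] t 58.5 q6 -7
```

The whole stack is in place. I'll retreat and do the final check.

send_rows(
  motion=[
    {"offset": [4, 0, 0], "turn": 0},
    {"offset": [8.5, 0, 0], "turn": 0},
    {"offset": [13, 0, 0], "turn": 0},
    {"offset": [17.5, 2, 0], "turn": 0},
    {"offset": [22, 4, 0], "turn": 0},
    {"offset": [26.5, 6, 0], "turn": 0},
    {"offset": [31, 8, 0], "turn": 0},
    {"offset": [35, 10, 0], "turn": 0},
  ],
)

```text
t: 59.25
eef_pos: [0.5184, -0.3738, 0.4698]
ee_rot: [3.139, 0.002, -1.351]
force: [1.2, -0.3, -0.2]
width: 0.079
```

send_rows(
  motion=[
    {"offset": [4, 0, 0], "turn": 0},
    {"offset": [8, 0, 0], "turn": 0},
    {"offset": [12, 0, 0], "turn": 0},
    {"offset": [12, 0, 0], "turn": 0},
    {"offset": [12, 0, 0], "turn": 0},
    {"offset": [12, 0, 0], "turn": 0},
  ],
)

```text
t: 59.85
eef_pos: [0.5454, -0.4884, 0.4706]
ee_rot: [3.14, 0.001, -1.35]
force: [-0.3, 0.5, -0.5]
width: 0.079
```

```bash
python3 - <<'E'
from h import *
plan()
t=grab('top'); P=cloud(t); s=grab('side')
for n,z in(('white',216),('yellow',180),('green',142),('blue',102),('carton',60)): fitrect(P,z-7,z+7,(540,-8),140,n)
fitrect(P,28,38,(440,-322),60,'pad')
a=cv2.resize(t['frame'][110:310,170:490],(640,400)); b=cv2.resize(s['frame'][100:270,240:460],(259,200)) 
im=np.zeros((600,640,3),np.uint8); im[:400]=a; im[400:,:259]=b; cv2.imwrite('pics/fin.png',im)
E
```

```text
now [ 545.4 -488.4  470.6] yaw -77.4 w 79.0 F [-0.3  0.5 -0.5] t 59.9 q6 39
white c [540.2  -8.3] size [48. 78.] long yaw 102.9 z 216.0 n 593
yellow c [538.5  -8.3] size [53.4 87.9] long yaw 101.7 z 179.9 n 103
green c [539.8  -8.2] size [59.  97.5] long yaw 102.8 z 141.5 n 85
blue c [538.3  -7.5] size [ 64.2 108.6] long yaw 101.4 z 101.5 n 99
carton c [540.7  -7.6] size [150.1 200.8] long yaw 102.8 z 60.4 n 2660
pad c [ 441.2 -322. ] size [50.8 90. ] long yaw 178.9 z 33.1 n 518
```

View pics/fin.png

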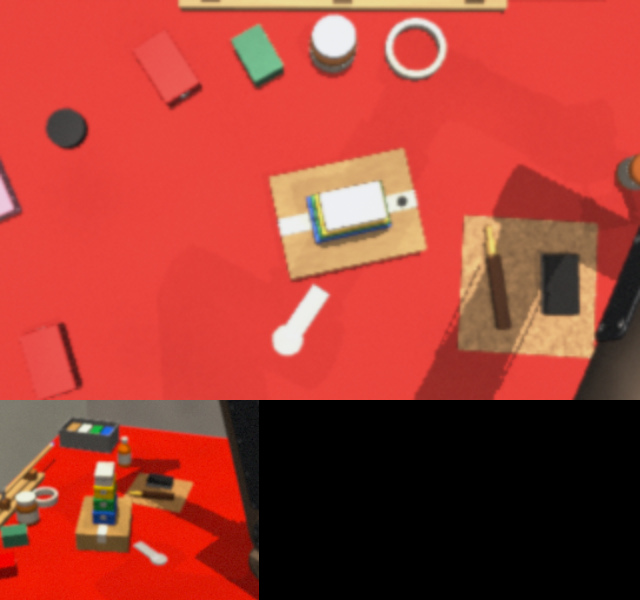

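The final picture shows the four-case column square on the carton at (350,207). The burnisher at (497,275) and the pad at (560,283) lie flat on the mat, and the other things look untouched.

```bash
python3 -c "
from station import *
print(job_done())"
```

```text
the job is handed in; nothing more can be done
None
```

The whole job was done in the order asked and handed in at about 60 s of the 210 s allowed.

- **Sanding pad:** it lies flat, the same way up, on the cork mat, with its top at 33 mm as it should be.
- **Rubbing the tape:** I let the burnisher tilt nib-down in a loose grip. I then slid the nib at about 20 mm/s from the black dot to about 2 cm short of the far end, pressing with 1.4–1.8 N. While first setting the press it rose to about 3.2 N for a moment at the dot, so I eased it before sliding.
- **Burnisher:** it is back flat on the mat, close to where it started.
- **Cases:** all four were there and are stacked blue, green, yellow, white on the carton. The white one had been knocked about 3 cm aside, so I measured it again before picking it up.

**Last checks:** from near, each case measured within about 1 mm of the carton's centre and 0.3° of square when placed. The final overhead reading put blue and yellow about 2 mm and 1° off. I put that down to how little of them shows under the cases above. The other things on the bench looked untouched in the final picture; I did not measure them.

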